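# Unlock the power box and switch it on

## Task

The grey power box on the bench is locked and switched off. Take the steel T-key from its wooden block, push it fully home in the keyhole on the box's sloping front and turn it clockwise as far as it goes to draw the hidden bolt; then raise the lid to about 60 degrees, where it stays by itself, and push the black main switch handle inside all the way over to the back. Leave the key in the lock, and leave the other things on the bench where they are.

Things in the scene. Friction and masses are not known exactly. Their poses are not given: they have to be found in the camera images.
- key: steel T-key, 75 mm, 140 g. Origin at its tip; z up the shank, y along bit and handle. Bit 24 (y) x 10 (x) x 12 mm high at the tip; shank 10 mm round; collar 24 mm round, underside 20 mm above the tip (it rests on the block, and on the keyplate when fully home); cross handle 76 (y) x 12 (x) x 14 mm high, centre 68 mm above the tip. A half turn about z gives the same key.
- key_block: fixed wooden block 60 (x) x 120 (y) x 42 mm high; the key stands upright in its slot (14 x 28 mm, 26 mm deep, long along y) in the middle; an empty 10 mm hole on either side. Origin at the centre of its underside. It stands left or right of the power box.
- power_box: fixed grey steel box, 220 mm deep (x) x 260 wide (y; 290 over its side sockets) x 113 high. Origin at the centre of its underside; x from its front (facing the robot) to its back, y to its left. The lid's hinge line runs along y through (110, 0, 110) mm of this frame. Front wall 68 mm high; side walls 110 mm, falling to 68 mm over the front 65 mm.
- keyhole (a point): steel plate 42 x 60 mm on the lid's sloping front. Origin at the keyhole's centre on the outer face; z straight out (lid shut: 33 degrees from vertical, towards the robot), y along the keyhole, x up the slope. Shut, its origin is at (-81, 0, 94) mm of the power box. Keyhole 27 (y) x 13 mm (x), chamfered.
- key_seat (a point): where the key's tip comes when fully home: 20 mm behind the keyplate's face, on the lock's axis; same axes as the keyhole. The plate is 6 mm thick, the barrel's slot behind it 17 mm deep. The bit must be wholly behind the plate (collar on the plate) to turn; once turned it cannot be drawn out and serves as a handle for the lid.
- lock (a joint): turn of the lock barrel, rad: 0 locked, its slot in line with the keyhole; grows as it is turned clockwise seen from outside; stop at 1.31. The bolt is clear of its keeper from about 0.85. It stays where it is left; friction about 0.06 Nm. The key has about 0.14 rad of play in it either way.
- lid (a joint): lid angle in rad, 0 shut, 1.5 fully open; the front rises and swings to the back about the hinge line. Friction hinges hold it at any angle; lifting takes about 4 N at the keyplate. While locked it gives less than 0.03.
- main_switch (a joint): main switch handle under the lid, in rad: 0 off (leaning towards the front), 1.0 on (leaning towards the back); it stays where it is left, about 2 N at the bar moves it.
- switch_bar (a point): centre of the black crossbar of the main switch handle, 12 x 50 (along the box's y) x 12 mm, 34 mm above its pivot; the pivot line runs along y through (10, 0, 58) mm of the power box. The white switch body below it reaches up to 62 mm.
- sanding_block: wooden sanding block lying flat, 63 x 112 x 29 mm, to be left alone. Origin at the centre of its underside.
- chuck_key: plain T-handled lathe chuck key lying flat, 75 x 112 x 12 mm; not the key of the box, to be left alone.
- pencil: pencil, 175 mm, to be left alone.
- screwdriver_yellow: screwdriver, 200 mm, to be left alone.
- tape_measure: tape measure, 36 x 83 x 63 mm, to be left alone.
Mind the look-alikes: they are no part of the job. Leave any purple look-alike of the key alone.

How it is judged (in metres and radians):
On the way, in this order (a step that is already met when the one before it is completed fails the run):
1. the key is fully home in the lock: its tip 16 mm or more behind the keyplate's face, in line with the keyhole (z of key in the frame of keyhole below -0.016 m and distance between key and keyhole below 0.026 m and angle between the z axis of key and the z axis of keyhole, either way round below 0.2 rad), for 0.1 s.
2. the key has turned the lock by 1.05 rad (60 degrees) or more with the lid still shut, so that the bolt is drawn (value of joint lock above 1.05 rad and value of joint lid below 0.1 rad and distance between key and keyhole below 0.026 m), for 0.1 s.
3. the lid is raised to 0.9 rad (52 degrees) or more (value of joint lid above 0.9 rad), for 0.2 s.
At the end, for the whole second after the job is handed in: The main switch handle is over to the back (joint above 0.85 rad), the lid stands still at 0.9 rad or more, and the key is still in the lock, its tip 12 mm or more behind the keyplate's face and within 30 mm of the keyhole's centre (value of joint main_switch above 0.85 rad and value of joint lid above 0.9 rad and velocity of joint lid between -0.05 and 0.05 rad/s and distance between key and keyhole below 0.03 m and z of key in the frame of keyhole below -0.012 m and linear speed of key below 0.03 m/s); the robot touches nothing.
It fails at once if a bystander (sanding block, chuck key, pencil, screwdriver or tape measure) is moved by more than 40 mm (distance of any of sanding_block, chuck_key, pencil, screwdriver_yellow, tape_measure from where it was at the start of the episode above 0.04 m).
It also fails if it takes over 72 s, if anything falls off the work surface, if the arm or the gripper's body presses on something with over 40 N, if the wrist force passes 120 N, or if a joint passes its speed limit or range.

## Robot

A 6-joint arm with a two-finger parallel gripper is mounted at the origin on a cart in front of the work surface, level with it; the furniture and walls round the work are solid. World frame = base frame: x ahead of the robot, y to its left, z up, the work surface at z = 0. Lengths are in mm, angles in rad, forces in N, time in s.
With the tool pointing down it reaches from about 400 to 825 mm from the base axis. Payload 7 kg.
Tool frame: the origin (TCP) lies on the centre line of the jaws, within the pads' length; the fingertips stand 11 mm ahead of it and the grasp point (between the pads) lies 8 mm behind it; z points along the fingers, y is the line along which they close (so a half turn about z gives the same grasp; the last joint's range is limited). The gripper opens to 88 mm and grips with 3 to 60 N. Pads are 19 mm wide; open, the fingers measure 130 mm over their backs; the gripper's body (78 mm by 193 mm) begins 47 mm behind the grasp point.
Start: joints at [1.448, 0.359, 0.012, 0, -1.224, -0.288], TCP at [269.562, 618.814, 237.561] pointing down, gripper open.
Joint ranges: [-3.07, 3.07], [-1.43, 2.12], [-1.02, 1.25], [-3.03, 1.67], [-3.05, -0], [-3.03, 3.03]. Speed limits (rad/s): [2.39, 2.39, 3.01, 3.14, 3.14, 3.14].

## Interface

Orientations are given as a rotation vector (axis times angle).
In Python, from bench import bot gives the robot as it stands.
- The arm moves only by the tool arm_command, never from a script. Its argument "steps" is a list of rows, each a list of 3 entries, a list of its own where there are three numbers: the shift along the tool's x, y, z in m, then the turn about the tool's z in rad, then the opening, from 0 (shut) to 1 (fully open). A call has 1 to 20 rows; each row is the pose to reach, as a shift and turn from the pose commanded when the call began, along the tool's axes at that moment; what a row does not reach only later rows make up. A row lasts 1/10 s, in which the tool goes at most 50 mm and 8.59 degrees, less where a joint would pass 70% of its speed; a pose out of reach is approached as far as the arm can. A call with a gripper value outside its range is refused whole. The fingers move at their own pace and stop on an object; the grip force is fixed at half the most. Time passes only in rows, so rows that repeat a pose let the fingers close. It gives the time, the measured TCP pose, the force, the opening and the grip force at its end, in the units of the state.
- bot.observe(): the state, without advancing time (a new reading comes with each control period).
- bot.camera(name): name is "side" or "top"; returns the picture (384x512x3 uint8, red, green, blue); there is no depth.
- bot.get_calibration(name): a dict with "fovy" (degrees; the focal length in pixels is half the picture's height over the tangent of half this angle, whatever the lens; pixels are square), "cx", "cy" (the principal point, pixels), "k1" (the pictures are not rectified: a ray, as slopes to the right and down, at radius r is drawn at 1 + k1 r^2 times it, then the intrinsics apply), "view" (4x4, takes a point from world to camera coordinates). Camera axes: x right, y up, looking along -z (the intrinsics and any distortion apply to the point x, -y, -z); pixel columns grow to the right and rows downward; lengths in mm; the calibration is good to about 2 mm. A picture is of the moment at which its call begins. get_calibration takes no time and is no camera call.
- bot.job_done(): hands the job in; it is judged then, once.
Trained networks look in the newest picture that a camera, given by its name, has taken for a name from the list of things; names that differ only in an ending like _2 or _b are one class to them, and where a whole thing is asked for, a point or a joint stands for the part that bears it (a point fixed in the world has none). Each returns a list of dicts, best first, with "conf" (0 to 1); they miss things now and then, are a little off and sometimes report something else, mostly with a low value. They report only what shows in the picture. A call takes as long as a camera call. They do not tell look-alikes from the thing itself.
- bot.boxes_of(camera, label): "centre" ([x, y, z] in mm, in world coordinates, good to about 4 mm: the middle of the surface that is visible of it).
- bot.masks_of(camera, label): "region" (384x512 bool, what is visible of it).
- bot.place_of(camera, label): "centre" ([x, y, z] in mm, in world coordinates, good to about 4 mm: a listed point, or the origin of a listed thing).
The state is a dict: "t": time; "joint_positions": joint angles; "joint_velocities": joint speeds; "joint_torque": joint torques, N m; "eef_pos": TCP position; "tool_rot": TCP orientation; "wrist_force": force on the tool from outside, world axes, zero at the start; "torque": the same for the moment, N m; "finger_gap": finger opening in mm; "grip_force": force on a finger pad.
Only numpy, scipy, OpenCV 4.12 (cv2) and the standard library are available. Lean on these libraries where they do the work, as an engineer would, in place of code of your own. Each camera call takes 0.05 s, during which the arm holds its last target. There are 200 camera calls.

## Working session

There is one attempt and no reset: what is moved stays moved. The work goes in short steps, Python scripts to look and compute and a tool call to move; the robot and the scene stay as the last step left them, time stands still between calls to the robot, and variables do not carry over. Pictures are saved under pics/ and viewed, at most 10 in all, crops included, and the job is handed in when it is done.

Besides the shell and the picture viewer there is one more tool, called after ">>>" by a JSON object that holds its "method" and its "body". arm_command: Moves the arm, as the interface text tells. Its arguments: {"type":"object","properties":{"steps":{"type":"array"}},"required":["steps"]}

```bash
mkdir -p pics; ls; cat > h.py <<'E'
from bench import bot
import numpy as np, cv2
from scipy.spatial.transform import Rotation as R
def save(cam,name):
    im=bot.camera(cam); cv2.imwrite('pics/'+name,im[:,:,::-1]); return im
def proj(cam,P):
    c=bot.get_calibration(cam); P=np.atleast_2d(np.array(P,float)); V=np.array(c['view'])
    q=P@V[:3,:3].T+V[:3,3]; s=np.c_[q[:,0]/-q[:,2],-q[:,1]/-q[:,2]]
    f=192/np.tan(np.radians(c['fovy'])/2); s=s*(1+c['k1']*(s**2).sum(1,keepdims=True))
    return s*f+[c['cx'],c['cy']]
def ray(cam,uv):
    c=bot.get_calibration(cam); V=np.array(c['view']); f=192/np.tan(np.radians(c['fovy'])/2)
    d=(np.array(uv,float)-[c['cx'],c['cy']])/f; s=d.copy()
    for _ in range(20): s=d/(1+c['k1']*(s@s))
    v=V[:3,:3].T@np.array([s[0],-s[1],-1]); return -V[:3,:3].T@V[:3,3], v/np.linalg.norm(v)
def atz(cam,uv,z):
    o,v=ray(cam,uv); return o+v*(z-o[2])/v[2]
def tri(a,b):
    A=np.zeros((3,3));B=np.zeros(3)
    for cam,uv in (a,b):
        o,v=ray(cam,uv);M=np.eye(3)-np.outer(v,v);A+=M;B+=M@o
    return np.linalg.solve(A,B)
E
python3 - <<'E'
from h import *
np.set_printoptions(precision=1,suppress=True)
for c in('top','side'):
    save(c,c+'0.png'); print(c,{k:v for k,v in bot.get_calibration(c).items() if k!='view'},ray(c,(256,192)))
    for l in('key','key_block','power_box','keyhole','chuck_key','switch_bar','sanding_block','pencil','screwdriver_yellow','tape_measure'):
        for d in bot.place_of(c,l)[:3]: print(c,l,np.array(d['centre']),round(d['conf'],2),proj(c,d['centre'])[0])
o=bot.observe();print(o['t'],o['eef_pos'],o['tool_rot'],o['finger_gap'])
E
```

```text
pics
top {'fovy': 47.57537503315554, 'cx': 249.23381315527683, 'cy': 189.83721634757154, 'k1': -0.07914489271469127} (array([ 289. ,   24.5, 1381.8]), array([ 0.2, -0. , -1. ]))
top key [480.2 339.2  22.2] 0.65 [140.5 209.5]
top key [488.5 198.9  -6.4] 0.63 [186.2 209.2]
top key [512.1 -41.   76. ] 0.54 [262.2 199.3]
top key_block [480.1 338.6  -0.5] 0.65 [142.3 210.6]
top key_block [481.4 339.   22.7] 0.41 [140.6 209.1]
top power_box [581.5 -25.    2.2] 0.59 [256.3 181.9]
top keyhole [505.8 -40.6  98.6] 0.67 [262.4 200.1]
top chuck_key [ 628.6 -317.8    0.3] 0.63 [345.4 170. ]
top sanding_block [ 491.2 -336.6   -2.5] 0.74 [352.  211.6]
top pencil [384.7   9.5  -2.3] 0.45 [244.5 242.8]
top screwdriver_yellow [361.7 235.7  -0. ] 0.79 [172.5 248.5]
top screwdriver_yellow [383.9   7.6  -1.2] 0.45 [245.1 243. ]
top tape_measure [623.2 383.2   0.2] 0.72 [131.5 166.8]
side {'fovy': 47.92867812859814, 'cx': 260.92283610792805, 'cy': 189.71486098687993, 'k1': -0.10692936503184568} (array([ 472.3, 1215. ,  872.2]), array([ 0.1, -0.8, -0.5]))
side key [495.5 195.2  -1.9] 0.53 [277.1 248. ]
side key [485.7 339.5  23. ] 0.5 [279.1 275.2]
side key_block [475.7 336.1  -1.1] 0.67 [282.6 280.7]
side power_box [579.8 -22.8  -1.3] 0.71 [255.1 206.5]
side keyhole [509.7 -42.8  93.4] 0.68 [275.5 181.1]
side sanding_block [ 490.5 -338.9    2.2] 0.77 [282.4 162.2]
side pencil [385.7   5.2   5.7] 0.49 [310.9 211.1]
side screwdriver_yellow [357.5 230.7  -2.8] 0.6 [322.6 257.4]
side tape_measure [625.9 380.8  -1. ] 0.83 [227.6 290.2]
1.1 [269.6 618.8 237.6] [-3.1  0.6 -0. ] 87.91288368564379
```

View pics/top0.png

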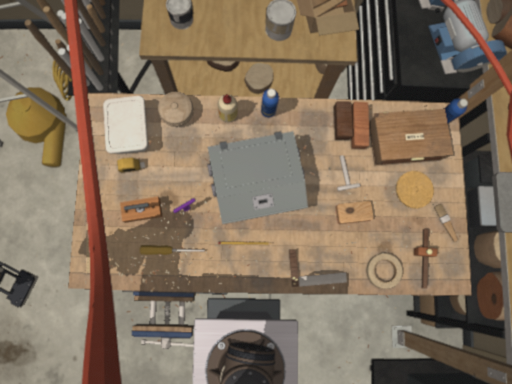

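View pics/side0.png

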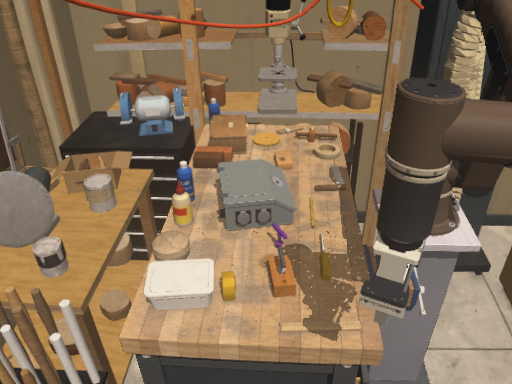

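Candidates for the key: steel T-key in the block (top 140,209; side 281,262); purple look-alike lying at (top 185,206; side 278,235); chuck key lying at (top 346,172). By the description I choose the grey one in the block, and check it in a close crop.

```bash
python3 - <<'E'
from h import *
t=cv2.imread('pics/top0.png');s=cv2.imread('pics/side0.png')
a=cv2.resize(t[190:230,110:210],(800,320),interpolation=3)
b=cv2.resize(t[130:225,205:310],(354,320)[::1],interpolation=3)
c=cv2.resize(s[215:300,235:330],(446,280)[::1] if 0 else (313,280),interpolation=3)
d=cv2.resize(s[155:232,215:300],(309,280),interpolation=3)
o=np.zeros((600,800,3),np.uint8);o[:320]=a;o[320:,:313]=c;o[320:,320:629]=d
cv2.imwrite('pics/crop1.png',o)
E
```

```text
(no output)
```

View pics/crop1.png

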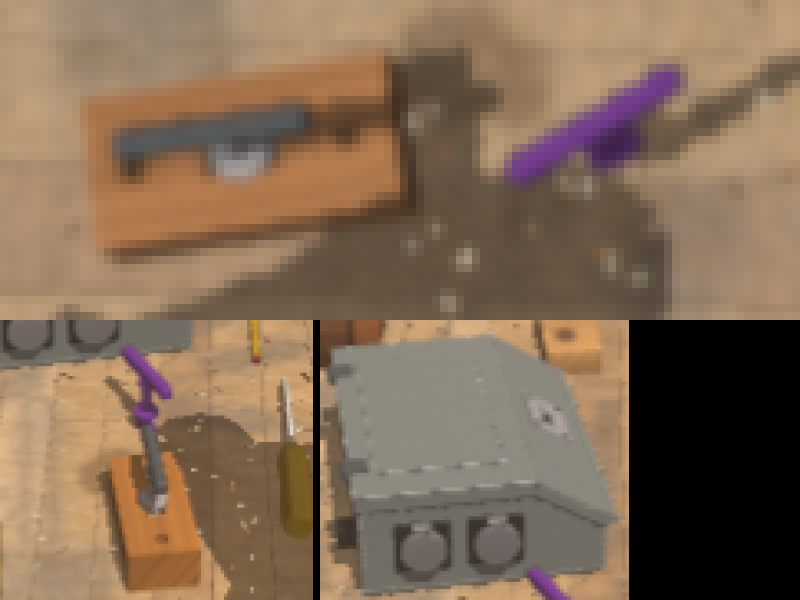

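Crops: the steel T-key stands in the brown block (top ≈140,207; handle along the block's length); the purple one stands separately at (186,206) and is left alone; keyplate with hole on the box's slope at (262,201) in the top picture. Now I fit the poses by silhouettes in both views.

```bash
cat > fit.py <<'E'
from h import *
from scipy.optimize import minimize
def box(c,s): return np.array([[c[0]+i*s[0]/2,c[1]+j*s[1]/2,c[2]+k*s[2]/2] for i in(-1,1) for j in(-1,1) for k in(-1,1)],float)
def cyl(r,z0,z1): return np.array([[r*np.cos(a),r*np.sin(a),z] for a in np.linspace(0,6.28,13)[:-1] for z in(z0,z1)])
BLOCK=[box((0,0,21),(60,120,42))]
KEY=[box((0,0,68),(12,76,14)),cyl(5,20,61),cyl(12,20,25)]
PB=[np.array([[x,y,z] for y in(-130,130) for x,z in((-110,0),(110,0),(-110,70),(-45,113),(110,113))],float)]
S=4
def sil(cam,parts,T):
    m=np.zeros((384*S,512*S),np.uint8)
    for p in parts:
        q=proj(cam,p@T[:3,:3].T+T[:3,3]); cv2.fillConvexPoly(m,cv2.convexHull(np.round((q+.5)*S-.5).astype(np.int32)),1)
    return m
def pose(x,y,z,yaw):
    T=np.eye(4);T[:3,:3]=R.from_euler('z',yaw).as_matrix();T[:3,3]=x,y,z;return T
def fit(parts,masks,x0,z,ignore={}):
    M={c:cv2.resize(m.astype(np.uint8),None,fx=S,fy=S,interpolation=0) for c,m in masks.items()}
    def f(v):
        s=0
        for c,m in M.items():
            a=sil(c,parts,pose(v[0],v[1],z,v[2]/100)); w=1-ignore.get(c,np.zeros_like(a))
            s+=1-((a&m)*w).sum()/(((a|m)*w).sum()+1e-9)
        return s
    x0=np.array(x0,float); best=None
    for k in range(3):
        r=minimize(f,x0,method='Nelder-Mead',options=dict(initial_simplex=np.vstack([x0]+[x0+d for d in np.diag([6,6,8.])])))
        x0=r.x
    return r.x,r.fun
E
python3 - <<'E'
from fit import *
np.set_printoptions(precision=1,suppress=True)
bot.camera('top');bot.camera('side')
mk={l:{c:bot.masks_of(c,l) for c in('top','side')} for l in('key','key_block','power_box')}
def pick(l,c,uv):
    best=None
    for d in mk[l][c]:
        m=d['region']; ys,xs=np.nonzero(m)
        e=np.hypot(xs.mean()-uv[0],ys.mean()-uv[1]); print(l,c,round(d['conf'],2),xs.mean().round(1),ys.mean().round(1),m.sum())
        if best is None or e<best[0]: best=(e,m)
    return best[1]
km={'top':pick('key','top',(140,208)),'side':pick('key','side',(281,262))}
bm={'top':pick('key_block','top',(141,209)),'side':pick('key_block','side',(283,278))}
pm={'top':pick('power_box','top',(258,178)),'side':pick('power_box','side',(255,195))}
np.savez('m.npz',**{'k'+c:km[c] for c in km},**{'b'+c:bm[c] for c in bm},**{'p'+c:pm[c] for c in pm})
big=lambda m:cv2.resize(cv2.dilate(m.astype(np.uint8),np.ones((2,2))),None,fx=S,fy=S,interpolation=0)
for c in (['top'],['side'],['top','side']):
    print(c,'block',fit(BLOCK,{k:bm[k] for k in c},(480,338,10),0,{k:big(km[k]) for k in c}))
    print(c,'key',fit(KEY,{k:km[k] for k in c},(480,338,10),22))
    print(c,'box',fit(PB,{k:pm[k] for k in c},(580,-25,13),0))
E
```

```text
key top 0.59 184.2 205.8 135
key top 0.49 137.1 206.6 142
key side 0.61 280.9 261.3 146
key side 0.43 278.5 235.7 175
key_block top 0.63 141.9 209.3 706
key_block side 0.63 280.8 277.3 843
key_block side 0.62 228.5 285.9 364
power_box top 0.61 257.6 176.6 7171
power_box side 0.79 253.8 194.2 4447
power_box side 0.31 280.7 260.9 181
power_box side 0.24 253.8 184.1 3009
['top'] block (array([482. , 337.5,  18.8]), np.float64(0.062172420025387476))
['top'] key (array([481.6, 336.8,  15.3]), np.float64(0.18493150684962523))
['top'] box (array([583.2, -25.3,  19.9]), np.float64(0.07327191751571793))
['side'] block (array([482. , 336.5,  19.3]), np.float64(0.05133348191077547))
['side'] key (array([482. , 336.9,  17.9]), np.float64(0.22792321116955394))Traceback (most recent call last):
  File "<stdin>", line 20, in <module>
  File "fit.py", line 26, in fit
    r=minimize(f,x0,method='Nelder-Mead',options=dict(initial_simplex=np.vstack([x0]+[x0+d for d in np.diag([6,6,8.])])))
    res = _minimize_neldermead(fun, x0, args, callback, bounds=bounds,
                               **options)
    fsim[k] = func(sim[k])
              ~~~~^^^^^^^^
    fx = function(np.copy(x), *(wrapper_args + args))
  File "fit.py", line 21, in f
    a=sil(c,parts,pose(v[0],v[1],z,v[2]/100)); w=1-ignore.get(c,np.zeros_like(a))
  File "fit.py", line 12, in sil
    q=proj(cam,p@T[:3,:3].T+T[:3,3]); cv2.fillConvexPoly(m,cv2.convexHull(np.round((q+.5)*S-.5).astype(np.int32)),1)
  File "h.py", line 7, in proj
    c=bot.get_calibration(cam); P=np.atleast_2d(np.array(P,float)); V=np.array(c['view'])
ValueError: time passes only in moves, steps and waits
```

```bash
python3 - <<'E'
from bench import bot; import json,numpy as np
json.dump({c:{k:np.array(v).tolist() for k,v in bot.get_calibration(c).items()} for c in('top','side')},open('cal.json','w'))
E
sed -i 's/bot.get_calibration(cam)/CAL[cam]/; 2i import json; CAL=json.load(open("cal.json"))' h.py
python3 - <<'E'
from fit import *
np.set_printoptions(precision=1,suppress=True)
z=np.load('m.npz'); 
for c in (['top'],['side'],['top','side']):
    print(c,'box',fit(PB,{k:z['p'+k].astype(bool) for k in c},(580,-25,16),0))
# keyplate blob: bright pixels near predicted keyhole
for cam,(u,v) in (('top',(262,200)),('side',(275,181))):
    im=cv2.imread(f'pics/{cam}0.png').astype(int); g=im.sum(2)
    x=g[v-8:v+9,u-14:u+15]; print(cam); print(x//10)
E
```

```text
['top'] box (array([582.5, -24.4,  20.6]), np.float64(0.07517257007391687))
['side'] box (array([585.3, -35.4,  22.7]), np.float64(0.06146607774822288))
['top', 'side'] box (array([583.6, -30. ,  22.7]), np.float64(0.14958149800003517))
top
[[39 38 38 37 38 39 39 39 39 39 39 39 39 39 39 39 39 39 39 39 38 39 39 39
  39 39 39 39 39]
 [39 39 39 39 39 39 39 39 39 39 39 39 39 39 38 38 39 39 38 38 38 39 38 38
  38 39 39 39 39]
 [39 39 39 39 39 39 39 38 38 38 39 39 39 39 38 38 39 40 41 43 42 41 39 39
  38 39 39 39 39]
 [39 39 39 39 39 39 39 38 37 38 40 40 40 42 43 43 44 44 45 46 44 40 36 38
  38 39 39 39 39]
 [39 39 39 38 38 39 39 39 41 43 45 45 45 46 47 47 47 48 48 47 46 41 37 38
  40 39 39 39 39]
 [39 39 39 38 39 41 39 41 45 47 47 48 47 48 48 48 47 47 46 47 47 46 43 43
  42 39 39 39 39]
 [39 39 39 38 40 42 37 38 44 47 48 47 47 47 46 45 42 40 40 43 46 47 47 46
  42 37 38 39 39]
 [39 39 39 39 41 43 39 40 45 47 45 43 40 38 37 35 31 29 32 39 45 47 47 46
  42 36 37 39 39]
 [39 39 39 39 41 44 44 45 47 45 39 32 27 25 23 22 20 20 25 35 44 47 47 46
  43 38 38 39 39]
 [39 39 39 39 40 44 46 47 47 44
[... 1575 characters left out ...]
7 39 41 42 34 25 33 45 49 48 43 40 40
  39 41 43 43 42]
 [41 40 40 41 40 41 41 41 39 39 39 39 36 37 40 43 41 37 43 48 48 45 41 39
  39 40 39 40 41]
 [40 37 38 40 41 40 41 40 40 39 40 40 39 37 39 45 47 46 46 48 48 46 41 40
  39 40 40 40 40]
 [41 41 41 40 41 41 41 40 41 40 39 40 39 39 39 40 42 45 47 48 48 48 43 40
  40 38 40 42 41]
 [40 41 39 39 40 40 40 40 41 39 39 39 39 39 39 39 39 40 42 45 41 38 41 41
  40 39 41 40 39]
 [41 40 40 40 40 40 40 40 40 40 39 39 39 39 39 39 39 39 40 40 40 38 42 42
  40 39 39 40 40]
 [40 40 42 41 40 40 40 41 40 41 40 40 40 39 39 39 39 39 39 39 40 39 38 39
  39 40 38 40 41]
 [40 40 41 37 38 40 41 40 40 41 38 38 40 39 40 39 39 39 39 39 39 39 39 39
  40 40 39 40 40]]
```

```bash
python3 - <<'E'
from fit import *
np.set_printoptions(precision=1,suppress=True)
a=np.radians(33)
Pk=np.array([[0,-1*0,0]]);X=np.array([np.cos(a),0,np.sin(a)]);Y=np.array([0,1,0])
o=np.array([-81,0,94.])
oc=[(21,-22),(21,22),(14,30),(-14,30),(-21,22),(-21,-22),(-14,-30),(14,-30)]
PL=[np.array([o+p*X+q*Y for p,q in [(21,-30),(21,30),(-21,30),(-21,-30)]])]
PL2=[np.array([o+p*X+q*Y for p,q in oc])]
M={}
for cam,(u,v) in (('top',(262,201)),('side',(276,181))):
    g=cv2.imread(f'pics/{cam}0.png').astype(int).sum(2); m=np.zeros(g.shape,np.uint8)
    w=(slice(v-8,v+9),slice(u-12,u+13)); m[w]=((g[w]>430)|(g[w]<350))
    n,l,st,_=cv2.connectedComponentsWithStats(cv2.morphologyEx(m,cv2.MORPH_CLOSE,np.ones((5,5))))
    M[cam]=l==1+np.argmax(st[1:,4]); ys,xs=np.nonzero(M[cam]); print(cam,M[cam].sum(),xs.mean(),ys.mean())
for P in(PL,PL2):
  for c in (['top'],['side'],['top','side']):
    r,f=fit(P,{k:M[k] for k in c},(582,-25,20.6),0); T=pose(r[0],r[1],0,r[2]/100); print(c,r,f.round(3),'keyhole',(T@[*o,1])[:3])
E
```

```text
top 209 262.3636363636364 201.23444976076556
side 124 280.9274193548387 179.7258064516129
['top'] [582.1 -23.3  21.7] 0.21 keyhole [503.  -40.7  94. ]
['side'] [579.5 -24.3  21.4] 0.508 keyhole [500.3 -41.5  94. ]
['top', 'side'] [581.4 -23.5  22.8] 0.725 keyhole [502.5 -41.8  94. ]
['top'] [582.3 -22.4  23.5] 0.168 keyhole [503.5 -41.2  94. ]
['side'] [580.5 -27.6  18.6] 0.498 keyhole [500.9 -42.5  94. ]
['top', 'side'] [582.2 -24.7  21.3] 0.693 keyhole [503.  -41.8  94. ]
```

```bash
cat >> h.py <<'E'
def go(P,yaw):
    """shift (m, tool axes) and turn to TCP P mm with tool x axis along world yaw (mod pi)"""
    o=bot.observe(); Rm=R.from_rotvec(o['tool_rot']).as_matrix(); d=Rm.T@(np.array(P)-o['eef_pos'])/1000
    cur=np.arctan2(Rm[1,0],Rm[0,0]); t=-(yaw-cur); t=(t+np.pi/2)%np.pi-np.pi/2
    print('shift',d.round(4),'turn',round(t,4),'yaw',cur.round(4),'tilt',np.round(Rm[:,2],4)); return d
def st():
    o=bot.observe(); Rm=R.from_rotvec(o['tool_rot']).as_matrix()
    print('t',round(o['t'],2),'tcp',np.round(o['eef_pos'],1),'yaw',np.arctan2(Rm[1,0],Rm[0,0]).round(3),'F',np.round(o['wrist_force'],1),'gap',round(o['finger_gap'],1),'grip',round(o['grip_force'],1),'q',np.round(o['joint_positions'],2))
E
python3 -c "
from h import *
st();go((482,337,180),.18);go((482,337,82),.18);print(proj('side',(503,-41.3,94)))"
```

```text
t 1.5 tcp [269.6 618.8 237.5] yaw -0.411 F [-0.4  0.4 -1.1] gap 87.5 grip 0.0 q [ 1.45  0.36  0.01  0.   -1.22 -0.29]
shift [0.3073 0.1735 0.0576] turn -0.5908 yaw -0.4108 tilt [ 0.e+00 -1.e-04 -1.e+00]
shift [0.3073 0.1735 0.1556] turn -0.5908 yaw -0.4108 tilt [ 0.e+00 -1.e-04 -1.e+00]
[[277.4027399  181.20821932]]
```

>>> {"method": "arm_command", "body": {"steps": [[[0.1,0.06,0.02],-0.2,1],[[0.2,0.12,0.04],-0.4,1],[[0.3073,0.1735,0.0576],-0.5908,1],[[0.3073,0.1735,0.0576],-0.5908,1],[[0.3073,0.1735,0.0576],-0.5908,1],[[0.3073,0.1735,0.0576],-0.5908,1],[[0.3073,0.1735,0.0576],-0.5908,1],[[0.3073,0.1735,0.0576],-0.5908,1],[[0.3073,0.1735,0.0576],-0.5908,1],[[0.3073,0.1735,0.0576],-0.5908,1],[[0.3073,0.1735,0.0576],-0.5908,1]]}}

```text
t: 2.6
eef_pos: [481.6, 338.3, 180.3]
tool_rot: [-3.128, -0.284, -0.001]
wrist_force: [0.5, 0.8, 0.2]
finger_gap: 87.6
grip_force: 0.0
```

```bash
python3 -c "
from h import *
st();go((482,337,82),.18);save('side','s1.png');im=save('top','t1.png')
a=cv2.imread('pics/s1.png')[190:300,230:340];cv2.imwrite('pics/s1c.png',cv2.resize(a,(550,550),interpolation=2))"
```

```text
t 2.6 tcp [481.6 338.3 180.3] yaw 0.181 F [0.5 0.8 0.2] gap 87.6 grip 0.0 q [ 0.94  0.26 -0.27 -0.   -1.04  0.81]
shift [0.0001 0.0014 0.0983] turn 0.0013 yaw 0.1813 tilt [ 5.e-04  7.e-04 -1.e+00]
```

View pics/s1c.png

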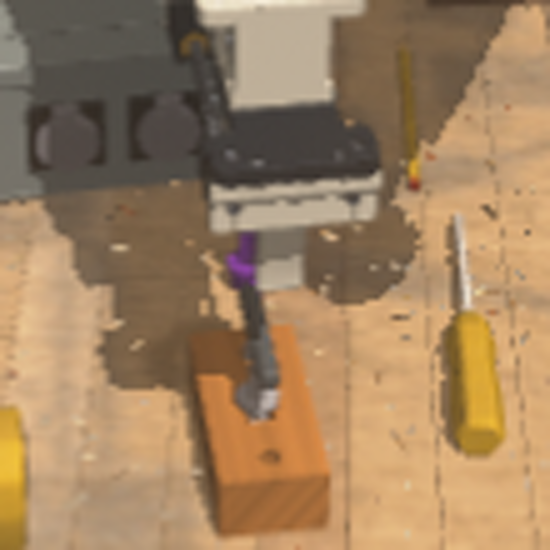

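>>> {"method": "arm_command", "body": {"steps": [[[0,0,0.04],0,1],[[0,0,0.07],0,1],[[0,0,0.09],0,1],[[0,0,0.098],0,1],[[0,0,0.098],0,1],[[0,0,0.098],0,1],[[0,0,0.098],0,0],[[0,0,0.098],0,0],[[0,0,0.098],0,0],[[0,0,0.098],0,0],[[0,0,0.098],0,0]]}}

```text
t: 3.8
eef_pos: [482.6, 337.6, 83.0]
tool_rot: [-3.128, -0.283, -0.002]
wrist_force: [-1.9, 0.0, 6.3]
finger_gap: 75.3
grip_force: 30.0
```

```bash
python3 -c "
from h import *
st();save('side','s2.png')
a=cv2.imread('pics/s2.png')[220:300,240:330];cv2.imwrite('pics/s2c.png',cv2.resize(a,(540,480),interpolation=2))"
```

```text
t 3.8 tcp [482.6 337.6  83. ] yaw 0.18 F [-1.9  0.   6.3] gap 75.3 grip 30.0 q [ 0.94  0.36 -0.38  0.   -0.83  0.81]
```

View pics/s2c.png

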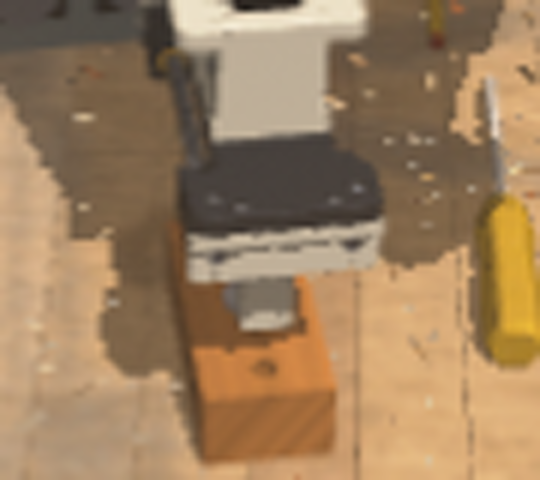

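Gap 75.3 mm, 30 N: the key is held by the handle's ends. Now I raise it 15 mm and pivot it 33° against the slot's edge.

>>> {"method": "arm_command", "body": {"steps": [[[0,0,-0.008],0,0],[[0,0,-0.015],0,0],[[0,0,-0.015],0,0],[[-0.008,0,-0.015],0,0],[[-0.0146,0,-0.0147],0,0],[[-0.021,0,-0.0135],0,0],[[-0.027,0,-0.012],0,0],[[-0.032,0,-0.01],0,0],[[-0.037,0,-0.0075],0,0],[[-0.037,0,-0.0075],0,0],[[-0.037,0,-0.0075],0,0],[[-0.037,0,-0.06],0,0],[[-0.037,0,-0.11],0,0],[[-0.037,0,-0.13],0,0],[[-0.037,0,-0.13],0,0],[[-0.037,0,-0.13],0,0]]}}

```text
t: 5.45
eef_pos: [444.8, 329.7, 211.2]
tool_rot: [3.128, 0.281, -0.003]
wrist_force: [-0.1, -0.3, -3.0]
finger_gap: 75.9
grip_force: 30.0
```

```bash
python3 - <<'E'
from h import *
st();save('side','s3.png');save('top','t3.png')
for c in('top','side'):
    for d in bot.place_of(c,'key')[:3]: print(c,np.round(d['centre']),d['conf'])
a=cv2.imread('pics/s3.png')[190:290,240:340];b=cv2.imread('pics/t3.png')[170:240,105:205]
o=np.zeros((500,800,3),np.uint8);o[:400,:400]=cv2.resize(a,(400,400),interpolation=2);o[:280,400:]=cv2.resize(b,(400,280),interpolation=2);cv2.imwrite('pics/s3c.png',o)
E
```

```text
t 5.45 tcp [444.8 329.7 211.2] yaw 0.179 F [-0.1 -0.3 -3. ] gap 75.9 grip 30.0 q [ 0.99  0.18 -0.29 -0.   -1.1   0.76]
top [494. 199.  -2.] 0.62
top [479. 334. 159.] 0.52
side [495. 194.  -1.] 0.54
```

View pics/s3c.png

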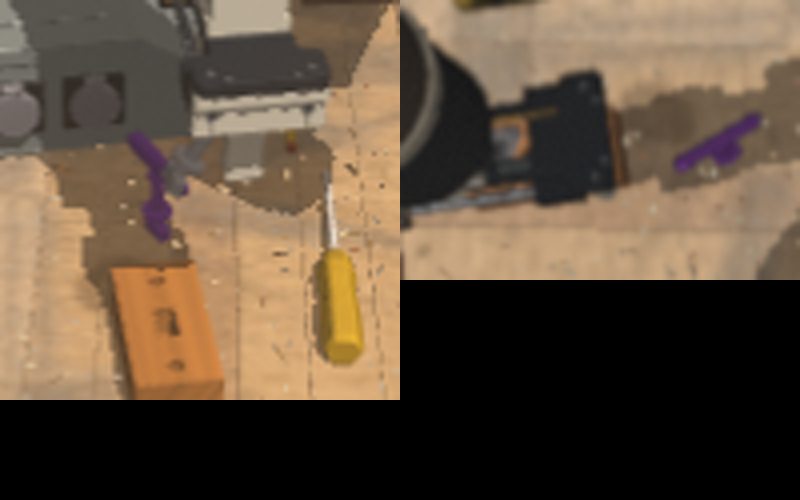

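Key held, tilted about 30° with the tip towards the back (side crop: shank from 205,150 to 172,170). Going to 15 mm in front of the keyhole.

```bash
cat >> h.py <<'E'
K=np.array([503,-41.3,94.]); PSI=.213; A=np.radians(33)
def ax(psi=PSI):
    n=np.array([-np.sin(A)*np.cos(psi),-np.sin(A)*np.sin(psi),np.cos(A)]); y=np.array([-np.sin(psi),np.cos(psi),0]); return np.cross(y,n),y,n
E
python3 -c "
from h import *
x,y,n=ax();h=K+n*83;print(h);go((h[0],h[1],200),PSI);go(h-[0,0,8],PSI)"
```

```text
[458.8165427  -50.85603127 163.60965714]
shift [-0.0544  0.3768  0.0112] turn -0.0333 yaw 0.1797 tilt [-0.0021 -0.0026 -1.    ]
shift [-0.0543  0.3767  0.0556] turn -0.0333 yaw 0.1797 tilt [-0.0021 -0.0026 -1.    ]
```

>>> {"method": "arm_command", "body": {"steps": [[[-0.006,0.04,0],0,0],[[-0.012,0.08,0],0,0],[[-0.018,0.12,0],-0.033,0],[[-0.023,0.16,0.005],-0.033,0],[[-0.029,0.2,0.01],-0.033,0],[[-0.035,0.24,0.011],-0.033,0],[[-0.041,0.28,0.011],-0.033,0],[[-0.046,0.32,0.011],-0.033,0],[[-0.052,0.36,0.011],-0.033,0],[[-0.0543,0.3767,0.011],-0.033,0],[[-0.0543,0.3767,0.03],-0.033,0],[[-0.0543,0.3767,0.05],-0.033,0],[[-0.0543,0.3767,0.0556],-0.033,0],[[-0.0543,0.3767,0.0556],-0.033,0],[[-0.0543,0.3767,0.0556],-0.033,0],[[-0.0543,0.3767,0.0556],-0.033,0],[[-0.0543,0.3767,0.0556],-0.033,0]]}}

```text
t: 7.35
eef_pos: [460.1, -49.7, 157.0]
tool_rot: [-3.124, -0.335, -0.002]
wrist_force: [1.1, -0.3, -0.5]
finger_gap: 75.4
grip_force: 30.0
```

```bash
python3 - <<'E'
from h import *
st();save('side','s4.png');save('top','t4.png')
for c in('top','side'):
    for l in('key','keyhole'):
        for d in bot.place_of(c,l)[:3]: print(c,l,np.round(d['centre'],1),round(d['conf'],2))
a=cv2.imread('pics/s4.png')[150:215,240:320];b=cv2.imread('pics/t4.png')[165:235,225:305]
o=np.zeros((490,800,3),np.uint8);o[:325,:400]=cv2.resize(a,(400,325),interpolation=2);o[:350,400:]=cv2.resize(b,(400,350),interpolation=2);cv2.imwrite('pics/s4c.png',o)
E
```

```text
t 7.35 tcp [460.1 -49.7 157. ] yaw 0.213 F [ 1.1 -0.3 -0.5] gap 75.4 grip 30.0 q [ 0.32  0.08 -0.56  0.   -0.94  1.46]
side key [493.9 194.5   1.9] 0.61
side key [500.6 -41.8 109. ] 0.42
side keyhole [505.5 -39.1  96.2] 0.76
```

View pics/s4c.png

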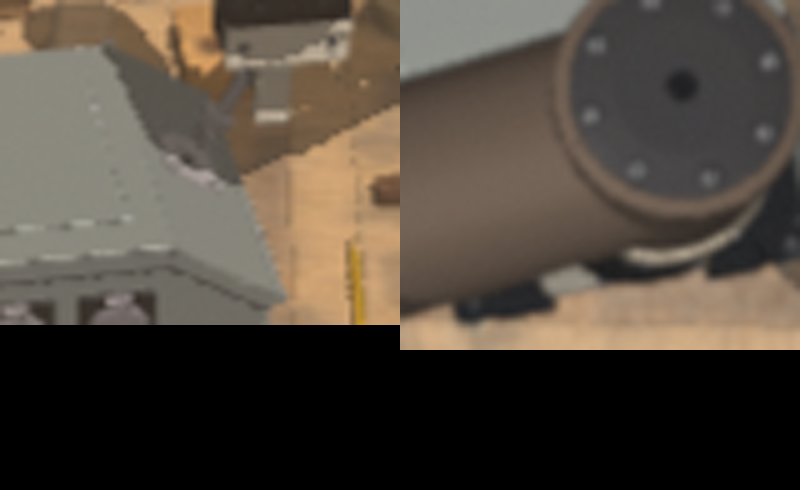

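```bash
python3 - <<'E'
from fit import *
print('top hole',proj('top',K),'side',proj('side',K))
o=bot.observe(); g=np.array(o['eef_pos'])+[0,0,8]
m=None
for d in bot.masks_of('side','key'):
    ys,xs=np.nonzero(d['region']);print(xs.mean(),ys.mean(),d['region'].sum(),round(d['conf'],2))
    if ys.mean()<200 and m is None: m=d['region']
if m is not None:
    ys,xs=np.nonzero(m); 
    for v in range(ys.min(),ys.max()+1): print(v,xs[ys==v].min(),xs[ys==v].max())
for th in (27,30,33,36):
    a=np.radians(th);n=np.array([-np.sin(a)*np.cos(PSI),-np.sin(a)*np.sin(PSI),np.cos(a)])
    print(th,[proj('side',g-n*s)[0].round(1).tolist() for s in (20,48,68)])
im=cv2.imread('pics/s4.png')[158:192,268:300]; im=cv2.convertScaleAbs(im,alpha=2,beta=-60); cv2.imwrite('pics/s5c.png',cv2.resize(im,(576,612),interpolation=0)[:600])
E
```

```text
top hole [[262.58097782 201.30195429]] side [[277.4027399  181.20821932]]
278.89304812834223 236.5133689839572 187 0.53
27 [[287.9, 167.1], [284.0, 173.8], [281.3, 178.5]]
30 [[287.6, 167.0], [283.4, 173.5], [280.4, 178.2]]
33 [[287.3, 166.9], [282.8, 173.3], [279.5, 177.8]]
36 [[287.1, 166.7], [282.2, 172.9], [278.7, 177.3]]
```

View pics/s5c.png

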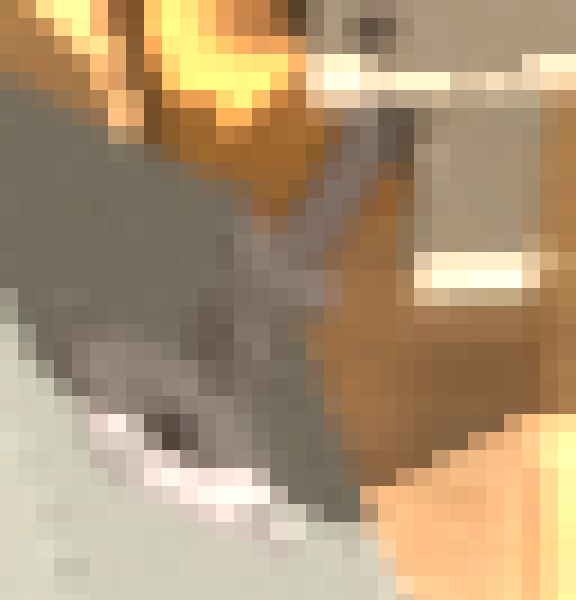

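Collar at (283.3,172.2) and shank slope agree with a tilt of 33° and with the predicted pose; the hole is at (277.4,181.5). Advancing to the hole.

```bash
python3 -c "
from h import *
st()
x,y,n=ax()
for d in (2,-5,-12,-21): go(K+n*(68+d)-[0,0,8],PSI)"
```

```text
t 7.7 tcp [459.6 -49.9 156.5] yaw 0.213 F [-0.6 -0.2 -1.2] gap 75.6 grip 30.0 q [ 0.32  0.08 -0.56  0.   -0.94  1.46]
shift [0.0061 0.0007 0.0118] turn 0.0001 yaw 0.2131 tilt [ 2.e-04  0.e+00 -1.e+00]
shift [0.0099 0.0007 0.0176] turn 0.0001 yaw 0.2131 tilt [ 2.e-04  0.e+00 -1.e+00]
shift [0.0137 0.0007 0.0235] turn 0.0001 yaw 0.2131 tilt [ 2.e-04  0.e+00 -1.e+00]
shift [0.0186 0.0007 0.031 ] turn 0.0001 yaw 0.2131 tilt [ 2.e-04  0.e+00 -1.e+00]
```

>>> {"method": "arm_command", "body": {"steps": [[[0.003,0.0007,0.006],0,0],[[0.006,0.0007,0.0118],0,0],[[0.006,0.0007,0.0118],0,0],[[0.008,0.0007,0.0147],0,0],[[0.01,0.0007,0.0176],0,0],[[0.01,0.0007,0.0176],0,0],[[0.01,0.0007,0.0176],0,0]]}}

```text
t: 8.4
eef_pos: [468.0, -49.0, 138.8]
tool_rot: [3.123, 0.334, -0.005]
wrist_force: [-7.4, 0.2, 9.2]
finger_gap: 75.4
grip_force: 30.0
```

```bash
python3 -c "
from h import *
st(); o=bot.observe();print(np.round(o['torque'],2))
x,y,n=ax();d=np.array(o['eef_pos'])+[0,0,8]-K;print('plate frame',d@x,d@y,d@n-68)
F=np.array(o['wrist_force']);print(F@x,F@y,F@n)"
```

```text
t 8.4 tcp [468.  -49.  138.8] yaw 0.213 F [-7.4  0.2  9.2] gap 75.4 grip 30.0 q [ 0.32  0.12 -0.56 -0.   -0.9   1.47]
[0.15 3.09 0.01]
plate frame -1.3610422720519646 -0.14180868976056255 -4.205688490876035
-1.031375065903876 1.809979517400408 11.663497734500554
```

>>> {"method": "arm_command", "body": {"steps": [[[0.002,0,0.003],0,0],[[0.004,0,0.006],0,0],[[0.004,0,0.006],0,0],[[0.004,0,0.006],0,0]]}}

```text
t: 8.8
eef_pos: [471.7, -48.5, 134.1]
tool_rot: [3.123, 0.334, -0.005]
wrist_force: [-14.4, 0.2, 24.8]
finger_gap: 75.2
grip_force: 30.0
```

```bash
cat >> h.py <<'E'
def pf():
    st(); o=bot.observe(); x,y,n=ax();d=np.array(o['eef_pos'])+[0,0,8]-K;F=np.array(o['wrist_force'])
    print('plate x,y,d',np.round([d@x,d@y,d@n-68],1),'F',np.round([F@x,F@y,F@n],1),'M',np.round(o['torque'],2))
E
python3 - <<'E'
from h import *
pf();save('side','s6.png')
im=cv2.imread('pics/s6.png')[158:192,264:300]; im=cv2.convertScaleAbs(im,alpha=2,beta=-60); cv2.imwrite('pics/s6c.png',cv2.resize(im,(612,578),interpolation=0))
E
```

```text
t 8.8 tcp [471.7 -48.5 134.1] yaw 0.213 F [-14.4   0.2  24.8] gap 75.2 grip 30.0 q [ 0.31  0.13 -0.56  0.   -0.89  1.47]
plate x,y,d [ -0.8  -0.4 -10.2] F [ 1.7  3.2 28.5] M [0.44 5.56 0.1 ]
```

View pics/s6c.png

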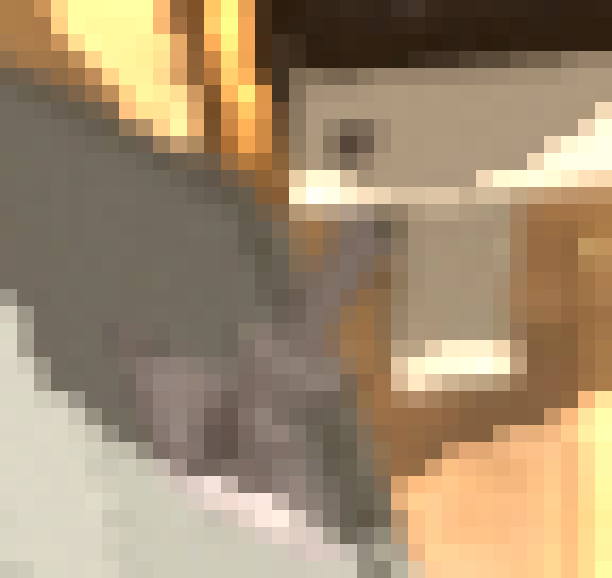

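```bash
python3 - <<'E'
from h import *
x,y,n=ax(); g=np.array(bot.observe()['eef_pos'])+[0,0,8]
crop=lambda P:((proj('side',P)+.5-[264,158])*17).round(0)
print('hole corners',crop([K+a*x+b*y for a,b in((6.5,13.5),(6.5,-13.5),(-6.5,-13.5),(-6.5,13.5))]).tolist())
print('plate corners',crop([K+a*x+b*y for a,b in((21,30),(21,-30),(-21,-30),(-21,30))]).tolist())
for th in (25,33,41):
    a=np.radians(th);nn=np.array([-np.sin(a)*np.cos(PSI),-np.sin(a)*np.sin(PSI),np.cos(a)]);xx=np.cross(y,nn);t=g-nn*68
    print(th,'handle',crop(g).tolist(),'collar ends',crop([t+22*nn+12*xx,t+22*nn-12*xx,t+22*nn+12*y,t+22*nn-12*y]).tolist(),'bit top near',crop([t+12*nn+5*xx+12*y,t+12*nn-5*xx+12*y]).tolist(),'bot',crop([t+5*xx+12*y,t-5*xx+12*y]).tolist(), 'plate xyd of tip',np.round([(t-K)@x,(t-K)@y,(t-K)@n],1))
E
```

```text
hole corners [[222.0, 426.0], [198.0, 356.0], [251.0, 381.0], [275.0, 451.0]]
plate corners [[176.0, 441.0], [125.0, 286.0], [294.0, 367.0], [350.0, 523.0]]
25 handle [[398.0, 181.0]] collar ends [[245.0, 352.0], [351.0, 386.0], [310.0, 400.0], [287.0, 339.0]] bit top near [[266.0, 434.0], [310.0, 448.0]] bot [[241.0, 482.0], [285.0, 496.0]] plate xyd of tip [-10.2  -0.4  -9.5]
33 handle [[398.0, 181.0]] collar ends [[222.0, 335.0], [320.0, 382.0], [282.0, 389.0], [260.0, 328.0]] bit top near [[234.0, 418.0], [275.0, 437.0]] bot [[202.0, 463.0], [243.0, 483.0]] plate xyd of tip [ -0.7  -0.4 -10.1]
41 handle [[398.0, 181.0]] collar ends [[202.0, 314.0], [290.0, 374.0], [257.0, 375.0], [235.0, 314.0]] bit top near [[206.0, 398.0], [243.0, 423.0]] bot [[167.0, 440.0], [204.0, 464.0]] plate xyd of tip [ 8.7 -0.4 -9.5]
```

The crop shows the collar at about (240..340, 330..385), i.e. tilt dropped to ~28° and the tip rests on the lower side of the hole. I back off and measure tilt again.

>>> {"method": "arm_command", "body": {"steps": [[[-0.006,0,-0.01],0,0],[[-0.0125,0,-0.019],0,0],[[-0.0125,0,-0.019],0,0],[[-0.0125,0,-0.019],0,0]]}}

```text
t: 9.25
eef_pos: [461.4, -50.2, 151.9]
tool_rot: [-3.123, -0.334, -0.002]
wrist_force: [0.5, 0.7, -2.1]
finger_gap: 75.5
grip_force: 30.0
```

```bash
python3 - <<'E'
from fit import *
pf()
ims=[]
for i in range(4): ims.append(bot.camera('side').astype(float))
im=np.mean(ims,0); cv2.imwrite('pics/s7.png',im[:,:,::-1])
g=np.array(bot.observe()['eef_pos'])+[0,0,8]; x,y,n=ax()
def kp(th,s):
    a=np.radians(th);nn=np.array([-np.sin(a)*np.cos(PSI),-np.sin(a)*np.sin(PSI),np.cos(a)]);T=np.eye(4);T[:3,:3]=np.c_[np.cross(y,nn),y,nn];T[:3,3]=g-nn*(68+s);return T
S_=9;u0,v0,w,h=268,160,32,32
c=cv2.resize(cv2.convertScaleAbs(im[v0:v0+h,u0:u0+w,::-1],alpha=2,beta=-60),(w*S_,h*S_),interpolation=0)
out=[c]
for th,s in ((27,0),(33,0)):
    d=c.copy();T=kp(th,s)
    for p in [cyl(5,25,61),cyl(12,20,25),box((0,0,6),(10,24,12))]:
        q=(proj('side',p@T[:3,:3].T+T[:3,3])+.5-[u0,v0])*S_
        cv2.polylines(d,[cv2.convexHull(q.round().astype(np.int32))],True,(0,0,255),1)
    out.append(d)
o=np.hstack([cv2.resize(k,(266,266)) for k in out]); cv2.imwrite('pics/s7c.png',cv2.resize(o,(798,266)))
E
```

```text
t 9.25 tcp [461.4 -50.2 151.9] yaw 0.213 F [ 0.5  0.7 -2.1] gap 75.5 grip 30.0 q [ 0.32  0.09 -0.56 -0.   -0.92  1.47]
plate x,y,d [ 0.2  0.1 10.4] F [-0.6  0.6 -2.1] M [-0.12 -0.05 -0.01][ WARN:0@7.156] global loadsave.cpp:1063 imwrite_ Unsupported depth image for selected encoder is fallbacked to CV_8U.
```

View pics/s7c.png

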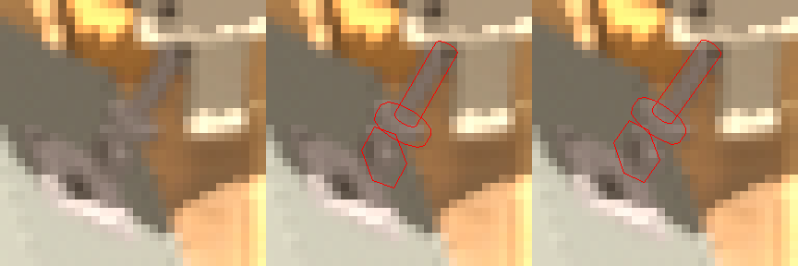

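```bash
cat > tilt.py <<'E'
from fit import *
def kp(g,th,s,ox=0):
    x,y,n=ax();a=np.radians(th);nn=np.array([-np.sin(a)*np.cos(PSI),-np.sin(a)*np.sin(PSI),np.cos(a)]);T=np.eye(4);T[:3,:3]=np.c_[np.cross(y,nn),y,nn];T[:3,3]=g-nn*(68+s);return T
PARTS=[cyl(5,25,52),cyl(12,20,25),box((0,0,6),(10,24,12)),cyl(5,12,20)]
def score(f,T,parts=PARTS):
    m=sil('side',parts,T); m1=cv2.resize(m.astype(np.float32),(512,384),interpolation=cv2.INTER_AREA)
    ring=cv2.resize(cv2.dilate(m,np.ones((13,13),np.uint8)).astype(np.float32),(512,384),interpolation=cv2.INTER_AREA)-m1
    return (f*m1).sum()/m1.sum()-(f*ring).sum()/ring.sum()
def scan(im,g):
    f=im[:,:,2]-im[:,:,1]; res=[]
    for th in range(20,41):
        for s in range(-14,7,2): res.append((score(f,kp(g,th,s)),th,s))
    res.sort(reverse=True); return res[:6]
E
python3 - <<'E'
from tilt import *
im=cv2.imread('pics/s7.png')[:,:,::-1].astype(float)
print(im[178:188,270:284].reshape(-1,3).mean(0), im[165:170,270:274].mean((0,1)), im[172:174,281:284].mean((0,1)))
g=np.array(bot.observe()['eef_pos'])+[0,0,8]
for r in scan(im,g): print(np.round(r,2))
im=cv2.imread('pics/s4.png')[:,:,::-1].astype(float)
for r in scan(im,np.array([459.8,-49.8,164.7])): print('s4',np.round(r,2))
E
```

```text
[117.50714286 111.39285714 105.00714286] [89.2  84.85 76.8 ] [97.33333333 89.33333333 83.33333333]
[ 5.81 30.   -2.  ]
[ 5.78 30.   -4.  ]
[ 5.75 31.   -2.  ]
[ 5.75 29.   -2.  ]
[ 5.74 29.   -4.  ]
[ 5.74 31.   -4.  ]
s4 [ 6.16 34.   -6.  ]
s4 [ 6.13 34.   -4.  ]
s4 [ 6.13 35.   -4.  ]
s4 [ 6.12 33.   -6.  ]
s4 [ 6.12 33.   -2.  ]
s4 [ 6.11 33.   -4.  ]
```

```bash
python3 - <<'E'
from fit import *
x,y,n=ax()
ims={c:cv2.imread(f'pics/{c}0.png').astype(float).sum(2) for c in('top','side')}
def sc(cam,k,psi,hx,hy):
    x,y,n=ax(psi); T=np.eye(4);T[:3,:3]=np.c_[x,y,n];T[:3,3]=k
    P=[np.array([[a,b,0] for a in(-hx,hx) for b in(-hy,hy)],float)]; Q=[np.array([[a,b,0] for a in(-hx-4,hx+4) for b in(-hy-4,hy+4)],float)]
    f=lambda m:cv2.resize(m.astype(np.float32),(512,384),interpolation=cv2.INTER_AREA)
    m=f(sil(cam,P,T)); r=f(sil(cam,Q,T))-m; g=ims[cam]
    return (g*r).sum()/r.sum()-(g*m).sum()/m.sum()
from itertools import product
for cam in('top','side'):
  for (hx,hy) in((6.5,13.5),):
    res=[]
    for a,b,p in product(np.arange(-8,9,1),np.arange(-8,9,1),(.15,.21,.27)):
        xx,yy,_=ax(); res.append((sc(cam,K+a*xx+b*yy,p,hx,hy),a,b,p))
    res.sort(reverse=True); print(cam,'hole dx,dy along plate'); print(np.round(res[:5],2)); w=np.array(res[:60]);print('mean',w[:,1:].mean(0).round(2))
# bright plate score similarly
def sp(cam,k,psi):
    x,y,n=ax(psi);T=np.eye(4);T[:3,:3]=np.c_[x,y,n];T[:3,3]=k
    r=lambda hx,hy:cv2.resize(sil(cam,[np.array([[a,b,0] for a in(-hx,hx) for b in(-hy,hy)],float)],T).astype(np.float32),(512,384),interpolation=cv2.INTER_AREA)
    a,b,c=r(9,17),r(21,30),r(26,35);m=b-a;o=c-b;g=ims[cam];return (g*m).sum()/m.sum()-(g*o).sum()/o.sum()
for cam in('top','side'):
    res=sorted([(sp(cam,K+a*x+b*y,p),a,b,p) for a,b,p in product(range(-8,9),range(-8,9),(.15,.21,.27))],reverse=True)
    w=np.array(res[:40]);print(cam,'plate',np.round(res[:3],2).tolist(),w[:,1:].mean(0).round(2))
E
```

```text
top hole dx,dy along plate
[[ 1.6617e+02  1.0000e+00 -1.0000e+00  2.1000e-01]
 [ 1.6554e+02  1.0000e+00  1.0000e+00  2.1000e-01]
 [ 1.6480e+02  1.0000e+00 -1.0000e+00  1.5000e-01]
 [ 1.6426e+02  1.0000e+00  1.0000e+00  1.5000e-01]
 [ 1.6391e+02  1.0000e+00 -1.0000e+00  2.7000e-01]]
mean [1.27 0.05 0.21]
side hole dx,dy along plate
[[80.48  3.    3.    0.15]
 [80.41  3.    3.    0.21]
 [80.22  2.    4.    0.21]
 [79.69  3.    5.    0.21]
 [79.65  3.    2.    0.21]]
mean [2.6  2.6  0.21]
top plate [[51.64, 0.0, 0.0, 0.21], [51.48, 0.0, 0.0, 0.27], [51.01, 0.0, 1.0, 0.21]] [-0.08  0.22  0.21]
side plate [[44.35, 0.0, 0.0, 0.21], [44.23, 1.0, -1.0, 0.21], [44.02, 1.0, 2.0, 0.27]] [0.7  0.72 0.23]
```

>>> {"method": "arm_command", "body": {"steps": [[[0.0036,0,-0.0023],0,0],[[0.007,0,0.003],0,0],[[0.0109,0,0.0089],0,0],[[0.0109,0,0.0089],0,0],[[0.012,0,0.0106],0,0],[[0.0131,0,0.0123],0,0],[[0.0142,0,0.014],0,0],[[0.0142,0,0.014],0,0]]}}

```text
t: 10.25
eef_pos: [475.1, -47.3, 137.6]
tool_rot: [3.124, 0.334, -0.0]
wrist_force: [0.2, -0.3, -2.1]
finger_gap: 75.5
grip_force: 30.0
```

```bash
python3 - <<'E'
from h import *
pf()
E
```

```text
t 10.25 tcp [475.1 -47.3 137.6] yaw 0.213 F [ 0.2 -0.3 -2.1] gap 75.5 grip 30.0 q [ 0.31  0.13 -0.55 -0.   -0.89  1.47]
plate x,y,d [ 4.2  0.1 -9.2] F [-1.  -0.4 -1.8] M [-0.01  0.02 -0.02]
```

No force at depth −9: the tip has gone into the hole. Continue in while easing the handle back to 33°.

>>> {"method": "arm_command", "body": {"steps": [[[0.001,0,0.002],0,0],[[0.002,0,0.004],0,0],[[0.002,0,0.0058],0,0],[[0.002,0,0.0058],0,0]]}}

```text
t: 10.65
eef_pos: [477.0, -46.9, 131.7]
tool_rot: [3.124, 0.334, -0.001]
wrist_force: [0.1, 0.5, -2.1]
finger_gap: 75.4
grip_force: 30.0
```

```bash
python3 - <<'E'
from h import *
pf()
E
```

```text
t 10.65 tcp [477.  -46.9 131.7] yaw 0.213 F [ 0.1  0.5 -2.1] gap 75.4 grip 30.0 q [ 0.31  0.14 -0.55 -0.   -0.88  1.47]
plate x,y,d [  2.6   0.  -15.2] F [-1.   0.5 -1.9] M [-0.08 -0.09 -0.02]
```

>>> {"method": "arm_command", "body": {"steps": [[[0.0008,0,0.002],0,0],[[0.0016,0,0.004],0,0],[[0.0024,0,0.006],0,0],[[0.003,0,0.0075],0,0],[[0.0036,0,0.0085],0,0],[[0.0036,0,0.0085],0,0]]}}

```text
t: 11.25
eef_pos: [479.3, -46.4, 123.8]
tool_rot: [3.123, 0.334, -0.004]
wrist_force: [-8.4, 1.8, 9.8]
finger_gap: 75.7
grip_force: 30.0
```

```bash
python3 - <<'E'
from h import *
pf()
E
```

```text
t 11.25 tcp [479.3 -46.4 123.8] yaw 0.213 F [-8.4  1.8  9.8] gap 75.7 grip 30.0 q [ 0.31  0.15 -0.56 -0.   -0.86  1.47]
plate x,y,d [  0.2  -0.  -23.1] F [-1.2  3.5 12.5] M [0.44 2.67 0.09]
```

>>> {"method": "arm_command", "body": {"steps": [[[0.0008,0,0.0013],0,0],[[0.0013,0,0.002],0,0],[[0.0013,0,0.002],0,0]]}}

```text
t: 11.55
eef_pos: [479.3, -46.5, 121.8]
tool_rot: [3.123, 0.334, -0.007]
wrist_force: [-13.0, 1.6, 17.2]
finger_gap: 75.5
grip_force: 30.0
```

```bash
python3 - <<'E'
from tilt import *
pf(); im=bot.camera('side').astype(float); 
for l in('key','keyhole'):
    for d in bot.place_of('side',l)[:3]: print(l,np.round(d['centre'],1),round(d['conf'],2))
x,y,n=ax();print('seat',K-20*n)
E
```

```text
t 11.55 tcp [479.3 -46.5 121.8] yaw 0.213 F [-13.    1.6  17.2] gap 75.5 grip 30.0 q [ 0.31  0.16 -0.56 -0.   -0.86  1.47]
plate x,y,d [ -0.8  -0.1 -24.7] F [-1.1  4.3 21.2] M [0.62 4.57 0.1 ]
key [492.1 193.9   0.6] 0.65
key [516.2 -36.8  72.7] 0.44
keyhole [507.4 -41.7  87.7] 0.78
seat [513.64661622 -38.99734186  77.22658864]
```

The key is home (about 20 mm deep, 21 N axial). Release and rise.

>>> {"method": "arm_command", "body": {"steps": [[[-0.0008,0,-0.0015],0,0],[[-0.0008,0,-0.0015],0,1],[[-0.0008,0,-0.0015],0,1],[[-0.0008,0,-0.0015],0,1],[[-0.0008,0,-0.0015],0,1],[[-0.0008,0,-0.03],0,1],[[-0.0008,0,-0.07],0,1],[[-0.0008,0,-0.1],0,1],[[-0.15,0,-0.12],0,1],[[-0.15,0,-0.12],0,0],[[-0.15,0,-0.12],0,0],[[-0.15,0,-0.12],0,0]]}}

```text
t: 12.9
eef_pos: [331.1, -78.6, 242.5]
tool_rot: [-3.122, -0.333, -0.006]
wrist_force: [1.4, 0.6, 0.6]
finger_gap: 68.8
grip_force: 0.0
```

```bash
python3 - <<'E'
from tilt import *
pf(); P=[cyl(12,20,25),cyl(5,25,61),box((0,0,68),(12,76,14))]
im={c:bot.camera(c) for c in('side','top')}
for c in im: cv2.imwrite(f'pics/{c}8.png',im[c][:,:,::-1])
for c in im:
  for l in('key','keyhole'):
    for d in bot.place_of(c,l)[:3]: print(c,l,np.round(d['centre'],1),round(d['conf'],2))
x,y,n=ax();T=np.eye(4);T[:3,:3]=np.c_[x,y,n]
for c in im:
    for d in bot.masks_of(c,'key'):
        m=d['region'];ys,xs=np.nonzero(m);T[:3,3]=K-20*n
        u=proj(c,K+20*n)[0]
        if np.hypot(*(u-[xs.mean(),ys.mean()]))>12: continue
        M=cv2.resize(m.astype(np.uint8),None,fx=S,fy=S,interpolation=0);res=[]
        for dep in range(-24,10,2):
            T[:3,3]=K+dep*n;a=sil(c,P,T);res.append(((a&M).sum()/(a|M).sum(),dep))
        print(c,m.sum(),sorted(res,reverse=True)[:4])
E
```

```text
t 12.9 tcp [331.1 -78.6 242.5] yaw 0.213 F [1.4 0.6 0.6] gap 68.8 grip 0.0 q [ 0.36 -0.25 -0.63 -0.   -1.19  1.42]
plate x,y,d [-62.3  -0.2 159.1] F [ 1.5  0.3 -0.3] M [-0.01 -0.27  0.03]
side key [517.4 -37.8  78.6] 0.56
side key [492.7 195.7   0.7] 0.45
side keyhole [504.5 -43.8  93. ] 0.62
top key [4.922e+02 1.998e+02 3.000e-01] 0.44
top keyhole [503.7 -40.6  95.7] 0.83
top keyhole [512.8 -36.3  81.8] 0.21
```

```bash
cat > turn.py <<'E'
from h import *
x,y,n=ax(); H=K+48*n
def P(th,c0=9.5,r=30):
    h=np.cos(th)*y+np.sin(th)*x; k=np.cos(th)*x-np.sin(th)*y
    m=np.array([h[1],-h[0],0]);m/=np.linalg.norm(m)
    c=c0+6*abs(m@k)+7*abs(m@n); p=H+r*h-c*m; p[2]+=-1; return p,np.arctan2(m[1],m[0])
def rows(ths,c0=9.5,r=30):
    o=bot.observe();Rm=R.from_rotvec(o['tool_rot']).as_matrix();cur=np.arctan2(Rm[1,0],Rm[0,0])
    for t in ths:
        p,w=P(t,c0,r); print(round(t,2),(Rm.T@(p-o['eef_pos'])/1000).round(4).tolist(),round(cur-w,3))
E
python3 -c "
from turn import *
print(H,P(0));st();p,w=P(0,25);go(p+[0,0,60],w);go(p,w)"
```

```text
[477.44812108 -46.82637953 134.25618726] (array([453.17639773, -21.38224458, 133.25618726]), np.float64(0.213))
t 13.3 tcp [335.8 -77.4 240.9] yaw 0.213 F [ 0.6 -0.5 -1. ] gap 37.2 grip 0.0 q [ 0.36 -0.24 -0.63  0.   -1.18  1.42]
shift [ 0.1112 -0.03    0.0474] turn -0.0001 yaw 0.2129 tilt [-2.e-03 -8.e-04 -1.e+00]
shift [ 0.1113 -0.03    0.1074] turn -0.0001 yaw 0.2129 tilt [-2.e-03 -8.e-04 -1.e+00]
```

>>> {"method": "arm_command", "body": {"steps": [[[0.05,-0.015,0.03],0,0],[[0.1113,-0.03,0.0474],0,0],[[0.1113,-0.03,0.0474],0,0],[[0.1113,-0.03,0.08],0,0],[[0.1113,-0.03,0.1074],0,0],[[0.1113,-0.03,0.1074],0,0],[[0.1113,-0.03,0.1074],0,0]]}}

```text
t: 14.0
eef_pos: [437.9, -24.9, 133.9]
tool_rot: [3.123, 0.334, -0.003]
wrist_force: [1.3, -0.1, 0.5]
finger_gap: 0.5
grip_force: 0.0
```

```bash
python3 -c "
from turn import *
st();rows(np.arange(0,1.5,.1))"
```

```text
t 14.0 tcp [437.9 -24.9 133.9] yaw 0.213 F [ 1.3 -0.1  0.5] gap 0.5 grip 0.0 q [ 0.4   0.07 -0.63  0.   -0.87  1.39]
0.0 [0.0157, -0.0002, 0.0006] 0.0
0.1 [0.0182, -0.0016, -0.001] 0.084
0.2 [0.0209, -0.0026, -0.0027] 0.169
0.3 [0.0237, -0.0034, -0.0042] 0.254
0.4 [0.0266, -0.0039, -0.0058] 0.341
0.5 [0.0295, -0.0041, -0.0073] 0.43
0.6 [0.0325, -0.0039, -0.0087] 0.521
0.7 [0.0355, -0.0035, -0.01] 0.615
0.8 [0.0385, -0.0027, -0.0112] 0.713
0.9 [0.0415, -0.0016, -0.0123] 0.813
1.0 [0.0445, -0.0002, -0.0132] 0.918
1.1 [0.0475, 0.0015, -0.014] 1.026
1.2 [0.0503, 0.0036, -0.0147] 1.137
1.3 [0.053, 0.0061, -0.0152] 1.251
1.4 [0.0555, 0.0089, -0.0156] 1.368
```

>>> {"method": "arm_command", "body": {"steps": [[[0.01,0,0.0006],0,0],[[0.0157,0,0.0006],0,0],[[0.0182,-0.0016,-0.001],0.084,0],[[0.0209,-0.0026,-0.0027],0.169,0],[[0.0237,-0.0034,-0.0042],0.254,0],[[0.0266,-0.0039,-0.0058],0.341,0],[[0.0295,-0.0041,-0.0073],0.43,0],[[0.0325,-0.0039,-0.0087],0.521,0],[[0.0325,-0.0039,-0.0087],0.521,0]]}}

```text
t: 14.9
eef_pos: [468.7, -13.5, 144.0]
tool_rot: [-3.103, 0.487, 0.0]
wrist_force: [-7.1, 3.4, 5.3]
finger_gap: 0.8
grip_force: 4.0
```

```bash
python3 - <<'E'
from turn import *
pf();rows(np.arange(.6,1.55,.1))
for l in('key','keyhole'):
    bot.camera('side')
    for d in bot.place_of('side',l)[:2]: print(l,np.round(d['centre'],1),round(d['conf'],2))
E
```

```text
t 14.9 tcp [468.7 -13.5 144. ] yaw -0.311 F [-7.1  3.4  5.3] gap 0.8 grip 4.0 q [ 0.39  0.1  -0.56 -0.   -0.91  0.87]
plate x,y,d [ 8.4 34.4 -4.3] F [-2.3  4.8  7.9] M [1.42 2.6  0.06]
0.6 [0.0003, 0.0006, 0.0016] -0.003
0.7 [0.0031, -0.0006, 0.0003] 0.091
0.8 [0.0061, -0.0014, -0.0009] 0.188
0.9 [0.0093, -0.002, -0.002] 0.289
1.0 [0.0126, -0.0023, -0.003] 0.393
1.1 [0.016, -0.0022, -0.0038] 0.501
1.2 [0.0195, -0.0018, -0.0044] 0.612
1.3 [0.0231, -0.0011, -0.005] 0.727
1.4 [0.0266, 0.0001, -0.0053] 0.844
1.5 [0.0301, 0.0017, -0.0055] 0.962
key [495.3 196.1   0.9] 0.57
key [515.5 -40.3  77.4] 0.37
keyhole [504.3 -40.5  91. ] 0.76
```

>>> {"method": "arm_command", "body": {"steps": [[[0.0031,-0.0006,0.0003],0.091,0],[[0.0061,-0.0014,-0.0009],0.188,0],[[0.0093,-0.002,-0.002],0.289,0],[[0.0126,-0.0023,-0.003],0.393,0],[[0.016,-0.0022,-0.0038],0.501,0],[[0.0195,-0.0018,-0.0044],0.612,0],[[0.0231,-0.0011,-0.005],0.727,0],[[0.0231,-0.0011,-0.005],0.727,0]]}}

```text
t: 15.9
eef_pos: [490.1, -18.4, 149.3]
tool_rot: [-2.725, 1.559, 0.003]
wrist_force: [-2.9, 2.9, 4.2]
finger_gap: 0.3
grip_force: 2.7
```

```bash
python3 - <<'E'
from turn import *
pf();rows(np.arange(1.3,1.65,.1))
E
```

```text
t 15.9 tcp [490.1 -18.4 149.3] yaw -1.039 F [-2.9  2.9  4.2] gap 0.3 grip 2.7 q [ 0.36  0.14 -0.51 -0.   -0.93  0.17]
plate x,y,d [ 28.   25.1 -10.7] F [0.4 3.4 4.8] M [1.23 1.58 0.08]
1.3 [0.0015, -0.0002, 0.0003] -0.001
1.4 [0.0049, -0.0017, -0.0001] 0.116
1.5 [0.0086, -0.0028, -0.0003] 0.235
1.6 [0.0122, -0.0037, -0.0003] 0.354
```

>>> {"method": "arm_command", "body": {"steps": [[[0.0025,-0.001,0.0001],0.058,0],[[0.0049,-0.0017,0],0.116,0],[[0.0068,-0.0022,0],0.175,0],[[0.0086,-0.0028,0],0.235,0],[[0.0086,-0.0028,0],0.235,0]]}}

```text
t: 16.4
eef_pos: [497.7, -24.8, 148.9]
tool_rot: [-2.525, 1.865, 0.002]
wrist_force: [-6.9, 8.6, 5.4]
finger_gap: 0.5
grip_force: 4.9
```

```bash
python3 - <<'E'
from turn import *
pf();rows([1.5,1.6])
E
```

```text
t 16.4 tcp [497.7 -24.8 148.9] yaw -1.272 F [-6.9  8.6  5.4] gap 0.5 grip 4.9 q [ 0.34  0.15 -0.49 -0.   -0.93 -0.04]
plate x,y,d [ 32.9  17.2 -14.3] F [-1.2  9.9  7.2] M [2.9  2.69 0.05]
1.5 [-0.0007, 0.0007, -0.0007] 0.001
1.6 [0.0026, -0.001, -0.0007] 0.12
```

>>> {"method": "arm_command", "body": {"steps": [[[0.0016,-0.0008,0],0.06,0],[[0.0016,-0.0008,0],0.06,0],[[0.0016,-0.0008,0],0.06,0]]}}

```text
t: 16.7
eef_pos: [499.0, -25.7, 149.1]
tool_rot: [-2.47, 1.937, 0.002]
wrist_force: [-8.8, 10.1, 6.3]
finger_gap: 0.3
grip_force: 6.1
```

```bash
python3 - <<'E'
from turn import *
pf()
t=1.4;w=P(t)[1]
print('retreat dir'); 
o=bot.observe();go(np.array(o['eef_pos'])+[0,0,80],w+np.pi/2);go(H+[0,0,60],w);go(H+[0,0,-8],w)
E
```

```text
t 16.7 tcp [499.  -25.7 149.1] yaw -1.33 F [-8.8 10.1  6.3] gap 0.3 grip 6.1 q [ 0.34  0.15 -0.49 -0.   -0.93 -0.1 ]
plate x,y,d [ 33.8  16.1 -14.8] F [-1.9 11.7  8.8] M [3.83 3.05 0.04]
retreat dir
shift [-0.0002 -0.0001 -0.08  ] turn 1.3955 yaw -1.3303 tilt [ 7.0e-04  2.6e-03 -1.0e+00]
shift [ 0.0153  0.0259 -0.0453] turn -0.1753 yaw -1.3303 tilt [ 7.0e-04  2.6e-03 -1.0e+00]
shift [0.0154 0.026  0.0227] turn -0.1753 yaw -1.3303 tilt [ 7.0e-04  2.6e-03 -1.0e+00]
```

>>> {"method": "arm_command", "body": {"steps": [[[-0.012,0,0],0,0],[[-0.012,0,-0.03],0,0],[[-0.02,0.03,-0.08],0,0],[[-0.05,0.08,-0.1],-0.15,0],[[-0.05,0.13,-0.1],-0.3,0.6],[[-0.05,0.17,-0.1],-0.45,0.6],[[-0.05,0.17,-0.1],-0.6,0.6],[[-0.05,0.17,-0.1],-0.75,0.6],[[-0.05,0.17,-0.1],-0.9,0.6],[[-0.05,0.17,-0.1],-1.05,0.6],[[-0.05,0.17,-0.1],-1.2,0.6],[[-0.05,0.17,-0.1],-1.35,0.6],[[-0.05,0.17,-0.1],-1.5,0.6],[[-0.05,0.17,-0.1],-1.65,0.6],[[-0.05,0.17,-0.1],-1.746,0.6],[[-0.05,0.17,-0.1],-1.746,0.6]]}}

```text
t: 18.3
eef_pos: [322.6, -18.9, 248.7]
tool_rot: [-3.073, -0.651, -0.004]
wrist_force: [-0.2, 0.2, -0.3]
finger_gap: 53.0
grip_force: 0.0
```

```bash
python3 - <<'E'
from tilt import *
st(); x,y,n=ax()
P=[cyl(12,20,25),cyl(5,25,61),box((0,0,68),(12,76,14))]
for c in('top','side'):
    im=bot.camera(c); cv2.imwrite(f'pics/{c}9.png',im[:,:,::-1])
    for d in bot.place_of(c,'key')[:3]: print(c,np.round(d['centre'],1),round(d['conf'],2))
    for d in bot.masks_of(c,'key'):
        m=d['region'];ys,xs=np.nonzero(m);u=proj(c,K+30*n)[0];print(c,xs.mean(),ys.mean(),m.sum(),round(d['conf'],2),u)
        if np.hypot(*(u-[xs.mean(),ys.mean()]))>15: continue
        M=cv2.resize(m.astype(np.uint8),None,fx=S,fy=S,interpolation=0);res=[]
        for th in np.arange(0,1.81,.1):
            for dep in (-20,-16,-12):
                T=np.eye(4);T[:3,:3]=np.c_[x,y,n]@R.from_euler('z',-th).as_matrix();T[:3,3]=K+dep*n;a=sil(c,P,T);res.append(((a&M).sum()/(a|M).sum(),th,dep))
        print(c,np.round(sorted(res,reverse=True)[:5],2).tolist())
E
```

```text
t 18.3 tcp [322.6 -18.9 248.7] yaw 0.417 F [-0.2  0.2 -0.3] gap 53.0 grip 0.0 q [ 0.58 -0.3  -0.65  0.   -1.22  1.41]
top [515.3 -40.1  77. ] 0.65
top [493.5 201.2  -4. ] 0.41
top 266.0403225806452 207.2016129032258 124 0.49 [264.14424266 205.29863943]
top [[0.72, 1.1, -20.0], [0.7, 1.1, -16.0], [0.69, 1.1, -12.0], [0.69, 1.0, -16.0], [0.69, 1.0, -12.0]]
top 183.87943262411346 205.95035460992906 141 0.44 [264.14424266 205.29863943]
side [517.6 -40.4  79.1] 0.64
side [492.8 194.8  -2.4] 0.58
side 279.1006289308176 237.16352201257862 159 0.67 [282.21392499 174.48196186]
side 283.74766355140184 173.52336448598132 107 0.59 [282.21392499 174.48196186]
side [[0.65, 1.1, -20.0], [0.64, 1.0, -20.0], [0.64, 1.2, -20.0], [0.63, 0.9, -20.0], [0.62, 1.3, -20.0]]
side 252.93880295897782 184.1422326832549 2974 0.21 [282.21392499 174.48196186]
```

```bash
python3 - <<'E'
from tilt import *
x,y,n=ax(); P=[cyl(12,20,25),cyl(5,25,61),box((0,0,68),(12,76,14))]
M={}
for c in('top','side'):
    bot.camera(c)
    u=proj(c,K+30*n)[0]
    for d in bot.masks_of(c,'key'):
        m=d['region'];ys,xs=np.nonzero(m)
        if np.hypot(*(u-[xs.mean(),ys.mean()]))<15: M[c]=cv2.resize(m.astype(np.uint8),None,fx=S,fy=S,interpolation=0);break
    if c=='top' and c in M: 
        for v in range(ys.min(),ys.max()+1): print(v,xs[ys==v].min(),xs[ys==v].max(),end='; ')
for cs in (['top'],['side'],['top','side']):
    def f(p):
        s=0
        for c in cs:
            if c not in M: continue
            T=np.eye(4);T[:3,:3]=np.c_[x,y,n]@R.from_euler('z',-p[2]/10).as_matrix();T[:3,3]=K-20*n+p[0]*x+p[1]*y
            a=sil(c,P,T);s-=(a&M[c]).sum()/(a|M[c]).sum()
        return s
    best=min((minimize(f,[0,0,t],method='Nelder-Mead',options=dict(initial_simplex=[[0,0,t],[4,0,t],[0,4,t],[0,0,t+2]])) for t in(9,12,15)),key=lambda r:r.fun)
    print(cs,best.x.round(2),best.fun)
E
```

```text
199 264 265; 200 261 267; 201 260 267; 202 260 267; 203 260 267; 204 261 267; 205 261 267; 206 262 268; 207 263 268; 208 263 269; 209 264 269; 210 265 270; 211 266 271; 212 267 271; 213 267 272; 214 268 273; 215 269 274; 216 269 274; 217 270 274; 218 271 274; 219 272 273; ['top'] [-3.51 -3.82 11.5 ] -0.8036990332072299
['side'] [-1.1  -0.77 10.83] -0.7223390828775768
['top', 'side'] [-2.56 -3.17 11.35] -1.510245748348665
```

```bash
python3 - <<'E'
from turn import *
st(); Hp=H-2*x-2.5*y; w=P(1.15)[1]+np.pi/2; print(Hp,w,[round(P(t)[1]+np.pi/2,3) for t in(1.15,1.3,1.45)])
go(Hp+[0,0,52],w);go(Hp+[0,0,-8],w)
E
```

```text
t 18.8 tcp [322.  -19.2 247.8] yaw 0.416 F [0.3 0.2 0. ] gap 52.5 grip 0.0 q [ 0.58 -0.3  -0.65  0.   -1.22  1.41]
[476.33716857 -49.62446062 133.16690919] 0.7031773588393304 [np.float64(0.703), np.float64(0.533), np.float64(0.357)]
shift [0.1289 0.0901 0.0626] turn -0.2877 yaw 0.4155 tilt [-0.e+00 -1.e-04 -1.e+00]
shift [0.1289 0.0901 0.1226] turn -0.2877 yaw 0.4155 tilt [-0.e+00 -1.e-04 -1.e+00]
```

>>> {"method": "arm_command", "body": {"steps": [[[0.04,0.03,0.03],-0.14,0.6],[[0.085,0.06,0.0626],-0.2877,0.6],[[0.1289,0.0901,0.0626],-0.2877,0.6],[[0.1289,0.0901,0.0626],-0.2877,0.6],[[0.1289,0.0901,0.0626],-0.2877,0.6],[[0.1289,0.0901,0.1],-0.2877,0.6],[[0.1289,0.0901,0.1226],-0.2877,0.6],[[0.1289,0.0901,0.1226],-0.2877,0.6],[[0.1289,0.0901,0.1226],-0.2877,0],[[0.1289,0.0901,0.1226],-0.2877,0],[[0.1289,0.0901,0.1226],-0.2877,0],[[0.1289,0.0901,0.1226],-0.2877,0],[[0.1289,0.0901,0.1226],-0.2877,0]]}}

```text
t: 20.1
eef_pos: [476.6, -49.4, 125.8]
tool_rot: [2.949, 1.083, 0.002]
wrist_force: [-0.5, 0.6, -0.3]
finger_gap: 18.1
grip_force: 1.7
```

```bash
python3 -c "
from turn import *
pf()"
```

```text
t 20.1 tcp [476.6 -49.4 125.8] yaw 0.704 F [-0.5  0.6 -0.3] gap 18.1 grip 1.7 q [ 0.31  0.14 -0.56  0.   -0.86  1.97]
plate x,y,d [ -1.4  -2.4 -19.6] F [-0.5  0.7 -0.1] M [-0.27 -0.17 -0.  ]
```

Fingers still closing; hold, then twist the gripped handle further clockwise.

>>> {"method": "arm_command", "body": {"steps": [[[0,0,0],0,0],[[0,0,0],0,0],[[0,0,0],0,0],[[0,0,0],0,0]]}}

```text
t: 20.5
eef_pos: [477.1, -50.2, 126.0]
tool_rot: [2.948, 1.082, 0.002]
wrist_force: [0.1, -5.3, 4.5]
finger_gap: 14.1
grip_force: 27.7
```

```bash
python3 -c "
from turn import *
pf()"
```

```text
t 20.5 tcp [477.1 -50.2 126. ] yaw 0.704 F [ 0.1 -5.3  4.5] gap 14.1 grip 27.7 q [ 0.31  0.14 -0.56  0.   -0.86  1.97]
plate x,y,d [ -1.1  -3.2 -19.6] F [ 1.6 -5.2  4.3] M [-2.26 -0.53 -0.21]
```

>>> {"method": "arm_command", "body": {"steps": [[[0,0,0],0.06,0],[[0,0,0],0.12,0],[[0,0,0],0.18,0],[[0,0,0],0.24,0],[[0,0,0],0.3,0],[[0,0,0],0.36,0],[[0,0,0],0.36,0]]}}

```text
t: 21.2
eef_pos: [477.4, -49.2, 125.7]
tool_rot: [-3.095, -0.537, -0.004]
wrist_force: [2.0, 0.3, 1.2]
finger_gap: 11.9
grip_force: 30.0
```

```bash
python3 -c "
from turn import *
pf()"
```

```text
t 21.2 tcp [477.4 -49.2 125.7] yaw 0.343 F [2.  0.3 1.2] gap 11.9 grip 30.0 q [ 0.31  0.14 -0.56  0.   -0.86  1.61]
plate x,y,d [ -0.7  -2.3 -20.2] F [ 2.3 -0.1 -0.1] M [ 0.03 -1.14  0.14]
```

>>> {"method": "arm_command", "body": {"steps": [[[0,0,0],0.05,0],[[0,0,0],0.1,0],[[0,0,0],0.1,0]]}}

```text
t: 21.5
eef_pos: [477.5, -49.0, 125.8]
tool_rot: [-3.118, -0.385, -0.004]
wrist_force: [1.8, 2.8, 3.9]
finger_gap: 11.9
grip_force: 30.5
```

```bash
python3 -c "
from turn import *
pf()"
```

```text
t 21.5 tcp [477.5 -49.  125.8] yaw 0.246 F [1.8 2.8 3.9] gap 11.9 grip 30.5 q [ 0.31  0.14 -0.56  0.   -0.86  1.51]
plate x,y,d [ -0.6  -2.2 -20.1] F [4.1 2.3 2. ] M [ 0.68 -1.06  0.57]
```

At the stop (0.57 Nm). Now lift the lid along its arc by the key.

```bash
cat > lift.py <<'E'
from h import *
x,y,n=ax(); e=np.array([np.cos(PSI),np.sin(PSI),0]); HG=K+191*e; HG[2]=110
def rows(phis):
    o=bot.observe();Rm=R.from_rotvec(o['tool_rot']).as_matrix();g=np.array(o['eef_pos'])+[0,0,8]
    for p in phis:
        q=HG+R.from_rotvec(p*y).apply(g-HG); print(round(p,2),(Rm.T@(q-g)/1000).round(4).tolist(),q.round(0))
E
python3 -c "
from lift import *
print(HG);rows(np.arange(.07,1.3,.07))"
```

```text
[689.68361675  -0.92392743 110.        ]
0.07 [0.0022, 0.0001, -0.0152] [480. -49. 149.]
0.14 [0.0055, 0.0002, -0.0301] [483. -48. 164.]
0.21 [0.0098, 0.0003, -0.0448] [487. -47. 179.]
0.28 [0.0152, 0.0005, -0.0592] [492. -46. 193.]
0.35 [0.0215, 0.0007, -0.0731] [498. -45. 207.]
0.42 [0.0288, 0.0009, -0.0866] [505. -43. 220.]
0.49 [0.037, 0.0012, -0.0995] [513. -41. 233.]
0.56 [0.0461, 0.0015, -0.1118] [522. -39. 246.]
0.63 [0.0561, 0.0018, -0.1235] [532. -37. 257.]
0.7 [0.0668, 0.0022, -0.1344] [542. -35. 268.]
0.77 [0.0782, 0.0026, -0.1446] [554. -33. 279.]
0.84 [0.0904, 0.003, -0.1539] [566. -30. 288.]
0.91 [0.1032, 0.0034, -0.1624] [578. -27. 296.]
0.98 [0.1165, 0.0038, -0.1699] [591. -24. 304.]
1.05 [0.1303, 0.0043, -0.1765] [604. -22. 311.]
1.12 [0.1446, 0.0048, -0.1821] [618. -19. 316.]
1.19 [0.1592, 0.0052, -0.1867] [633. -15. 321.]
1.26 [0.1741, 0.0057, -0.1902] [647. -12. 324.]
```

>>> {"method": "arm_command", "body": {"steps": [[[0.0022,0,-0.0152],0,0],[[0.0055,0,-0.0301],0,0],[[0.0098,0,-0.0448],0,0],[[0.0152,0,-0.0592],0,0],[[0.0215,0.0005,-0.0731],0,0],[[0.0215,0.0005,-0.0731],0,0]]}}

```text
t: 22.1
eef_pos: [496.5, -45.1, 198.3]
tool_rot: [3.118, 0.385, -0.004]
wrist_force: [-1.9, -0.6, -2.0]
finger_gap: 12.1
grip_force: 30.0
```

```bash
python3 -c "
from lift import *
st()
bot.camera('side')
for l in ('key','keyhole'):
  for d in bot.place_of('side',l)[:2]: print(l,np.round(d['centre'],1),round(d['conf'],2))
print('hole at .35',HG+R.from_rotvec(.35*y).apply(K-HG))
rows(np.arange(.07,.95,.07))"
```

```text
t 22.1 tcp [496.5 -45.1 198.3] yaw 0.246 F [-1.9 -0.6 -2. ] gap 12.1 grip 30.0 q [ 0.3   0.1  -0.42 -0.   -1.05  1.51]
key [4.965e+02 1.943e+02 3.000e-01] 0.76
key [513.2 -39.2 138.6] 0.55
keyhole [511.2 -40.2 157.8] 0.86
hole at .35 [508.95574194 -40.01188767 160.46351782]
0.07 [0.0071, 0.0002, -0.0137] [503. -44. 219.]
0.14 [0.0152, 0.0005, -0.0268] [511. -42. 232.]
0.21 [0.0241, 0.0008, -0.0394] [520. -40. 244.]
0.28 [0.0339, 0.0011, -0.0512] [529. -38. 256.]
0.35 [0.0445, 0.0014, -0.0624] [540. -36. 267.]
0.42 [0.0559, 0.0017, -0.0728] [551. -33. 278.]
0.49 [0.0679, 0.0021, -0.0824] [563. -31. 287.]
0.56 [0.0806, 0.0025, -0.0911] [575. -28. 296.]
0.63 [0.0939, 0.0029, -0.0989] [588. -25. 304.]
0.7 [0.1077, 0.0034, -0.1058] [602. -22. 311.]
0.77 [0.1219, 0.0038, -0.1117] [616. -19. 317.]
0.84 [0.1366, 0.0043, -0.1165] [630. -16. 321.]
0.91 [0.1515, 0.0048, -0.1204] [644. -13. 325.]
```

The lid follows (keyhole seen at 511,−40,158, as predicted). Continue to about 1.2 rad.

>>> {"method": "arm_command", "body": {"steps": [[[0.0071,0.0002,-0.0137],0,0],[[0.0152,0.0005,-0.0268],0,0],[[0.0241,0.0008,-0.0394],0,0],[[0.0339,0.0011,-0.0512],0,0],[[0.0445,0.0014,-0.0624],0,0],[[0.0559,0.0017,-0.0728],0,0],[[0.0679,0.0021,-0.0824],0,0],[[0.0806,0.0025,-0.0911],0,0],[[0.0939,0.0029,-0.0989],0,0],[[0.1077,0.0034,-0.1058],0,0],[[0.1077,0.0034,-0.1058],0,0],[[0.1077,0.0034,-0.1058],0,0]]}}

```text
t: 23.45
eef_pos: [602.4, -21.7, 303.5]
tool_rot: [-3.117, -0.383, 0.0]
wrist_force: [-2.1, 3.2, 0.7]
finger_gap: 12.0
grip_force: 30.1
```

```bash
python3 -c "
from lift import *
st()
bot.camera('side')
for l in ('key','keyhole'):
  for d in bot.place_of('side',l)[:2]: print(l,np.round(d['centre'],1),round(d['conf'],2))
for p in (.9,1.05,1.2): print('hole',p,HG+R.from_rotvec(p*y).apply(K-HG),'tip',HG+R.from_rotvec(p*y).apply(K-20*n-HG))
rows(np.arange(.07,.5,.07))"
```

```text
t 23.45 tcp [602.4 -21.7 303.5] yaw 0.244 F [-2.1  3.2  0.7] gap 12.0 grip 30.1 q [ 0.29  0.21 -0.05 -0.   -1.32  1.53]
key [495.  192.4  -2.4] 0.71
key [572.5 -26.3 248.7] 0.67
keyhole [582.1 -24.6 268.1] 0.76
hole 0.9 [561.3892259  -28.67153445 249.66968025] tip [555.16513213 -30.01768612 230.7105523 ]
hole 1.05 [583.23012682 -23.94776803 267.71669932] tip [574.30673372 -25.87772618 249.92208448]
hole 1.2 [607.46174362 -18.70693578 282.22174135] tip [596.03945137 -21.17735771 265.99126831]
0.07 [0.0143, 0.0004, -0.0058] [616. -19. 317.]
0.14 [0.029, 0.0009, -0.0106] [631. -16. 322.]
0.21 [0.044, 0.0013, -0.0143] [645. -12. 326.]
0.28 [0.0592, 0.0018, -0.017] [660.  -9. 329.]
0.35 [0.0745, 0.0023, -0.0186] [675.  -6. 330.]
0.42 [0.09, 0.0028, -0.0191] [690.  -3. 331.]
0.49 [0.1054, 0.0032, -0.0186] [705.   1. 330.]
```

>>> {"method": "arm_command", "body": {"steps": [[[0.0143,0.0004,-0.0058],0,0],[[0.029,0.0009,-0.0106],0,0],[[0.044,0.0013,-0.0143],0,0],[[0.0592,0.0018,-0.017],0,0],[[0.0592,0.0018,-0.017],0,0],[[0.0592,0.0018,-0.017],0,0]]}}

```text
t: 24.2
eef_pos: [660.6, -9.2, 321.1]
tool_rot: [-3.118, -0.382, -0.002]
wrist_force: [-0.7, 4.3, 2.3]
finger_gap: 12.3
grip_force: 30.0
```

```bash
python3 -c "
from lift import *
st()
bot.camera('side')
for l in ('key','keyhole','switch_bar'):
  for d in bot.place_of('side',l)[:2]: print(l,np.round(d['centre'],1),round(d['conf'],2))
for p in (1.2,1.3,1.4): print('hole',p,HG+R.from_rotvec(p*y).apply(K-HG),'tip',HG+R.from_rotvec(p*y).apply(K-20*n-HG))
"
```

```text
t 24.2 tcp [660.6  -9.2 321.1] yaw 0.244 F [-0.7  4.3  2.3] gap 12.3 grip 30.0 q [ 0.28  0.3   0.11 -0.   -1.38  1.53]
key [613.9 -16.5 278.3] 0.66
key [494.1 194.7  -1.7] 0.51
keyhole [628.6 -14.3 290.7] 0.89
switch_bar [386.3   7.8   7. ] 0.71
switch_bar [577.3 -29.4  89.4] 0.67
hole 1.2 [607.46174362 -18.70693578 282.22174135] tip [596.03945137 -21.17735771 265.99126831]
hole 1.3 [624.67744213 -14.98351161 289.75963216] tip [611.72848811 -17.78412109 274.77693626]
hole 1.4 [642.54266084 -11.11960871 295.50142414] tip [628.19642672 -14.22242298 281.91620754]
```

>>> {"method": "arm_command", "body": {"steps": [[[0,0,0],0,0.5],[[0,0,0],0,0.5],[[0,0,0],0,0.5],[[0,0,0],0,0.5],[[0,0,-0.03],0,0.5],[[0,0,-0.07],0,0.5],[[-0.05,0,-0.09],0,0.3],[[-0.1,0,-0.09],0,0],[[-0.15,0,-0.09],0,0],[[-0.2,0,-0.09],0,0],[[-0.22,0,-0.09],0,0],[[-0.22,0,-0.09],0,0]]}}

```text
t: 25.6
eef_pos: [444.3, -63.8, 413.0]
tool_rot: [-3.118, -0.381, -0.007]
wrist_force: [0.6, 0.4, 1.2]
finger_gap: 2.5
grip_force: 0.0
```

```bash
python3 -c "
from lift import *
st()
for c in('top','side'):
 bot.camera(c)
 for l in ('key','keyhole','switch_bar'):
  for d in bot.place_of(c,l)[:3]: print(c,l,np.round(d['centre'],1),round(d['conf'],2))
B=K+81*e
for X in (-50,-6.3-6-9.5-6,26.3-6-9.5): 
  p=B+X*e; p[2]=92; print(X); go(p+[0,0,200],PSI);go(p,PSI)
"
```

```text
t 25.6 tcp [444.3 -63.8 413. ] yaw 0.243 F [0.6 0.4 1.2] gap 2.5 grip 0.0 q [ 0.3  -0.1  -0.14  0.   -1.53  1.51]
top key [630.2 -16.1 292.9] 0.73
top key [610.8 -18.8 279. ] 0.7
top keyhole [629.7 -15.5 294.9] 0.65
top switch_bar [612.8 -17.1 276.2] 0.3
side key [494.5 195.1  -3.2] 0.59
side key [617.1 -17.1 277.7] 0.45
side keyhole [628.7 -12.3 287.6] 0.97
side switch_bar [579.2 -26.   87.7] 0.52
-50
shift [ 0.09   -0.0063  0.1183] turn 0.0307 yaw 0.2437 tilt [-1.5e-03 -5.0e-04 -1.0e+00]
shift [ 0.0903 -0.0063  0.3183] turn 0.0307 yaw 0.2437 tilt [-1.5e-03 -5.0e-04 -1.0e+00]
-27.8
shift [ 0.1122 -0.0056  0.1182] turn 0.0307 yaw 0.2437 tilt [-1.5e-03 -5.0e-04 -1.0e+00]
shift [ 0.1125 -0.0056  0.3182] turn 0.0307 yaw 0.2437 tilt [-1.5e-03 -5.0e-04 -1.0e+00]
10.8
shift [ 0.1508 -0.0044  0.1182] turn 0.0307 yaw 0.2437 tilt [-1.5e-03 -5.0e-04 -1.0e+00]
shift [ 0.1511 -0.0044  0.3182] turn 0.0307 yaw 0.2437 tilt [-1.5e-03 -5.0e-04 -1.0e+00]
```

>>> {"method": "arm_command", "body": {"steps": [[[0.045,-0.003,0.04],0.03,0],[[0.09,-0.0063,0.08],0.03,0],[[0.09,-0.0063,0.12],0.03,0],[[0.09,-0.0063,0.16],0.03,0],[[0.09,-0.0063,0.2],0.03,0],[[0.09,-0.0063,0.24],0.03,0],[[0.09,-0.0063,0.28],0.03,0],[[0.09,-0.0063,0.31],0.03,0],[[0.09,-0.0063,0.324],0.03,0],[[0.09,-0.0063,0.324],0.03,0],[[0.09,-0.0063,0.324],0.03,0]]}}

```text
t: 27.1
eef_pos: [533.3, -34.8, 87.0]
tool_rot: [3.123, 0.335, -0.001]
wrist_force: [-0.7, -1.0, 1.2]
finger_gap: 0.5
grip_force: 0.0
```

```bash
python3 -c "
from lift import *
st();B=K+81*e
for X in (-25,0,8,12): 
  p=B+X*e; p[2]=86; go(p,PSI)
"
```

```text
t 27.1 tcp [533.3 -34.8  87. ] yaw 0.214 F [-0.7 -1.   1.2] gap 0.5 grip 0.0 q [ 0.3   0.28 -0.49  0.   -0.8   1.48]
shift [ 0.025  -0.0001  0.001 ] turn 0.001 yaw 0.214 tilt [-8.e-04 -6.e-04 -1.e+00]
shift [ 0.05   -0.      0.0009] turn 0.001 yaw 0.214 tilt [-8.e-04 -6.e-04 -1.e+00]
shift [ 0.058  -0.      0.0009] turn 0.001 yaw 0.214 tilt [-8.e-04 -6.e-04 -1.e+00]
shift [ 0.062  -0.      0.0009] turn 0.001 yaw 0.214 tilt [-8.e-04 -6.e-04 -1.e+00]
```

>>> {"method": "arm_command", "body": {"steps": [[[0.015,0,0],0,0],[[0.025,0,0],0,0],[[0.03,0,0],0,0],[[0.035,0,0],0,0],[[0.04,0,0],0,0],[[0.045,0,0],0,0],[[0.049,0,0],0,0],[[0.049,0,0],0,0]]}}

```text
t: 27.9
eef_pos: [581.1, -24.5, 87.4]
tool_rot: [3.124, 0.335, 0.001]
wrist_force: [-1.2, -1.0, -0.2]
finger_gap: 0.3
grip_force: 0.5
```

```bash
python3 -c "
from lift import *
st();bot.camera('side')
for l in ('key','keyhole','switch_bar'):
  for d in bot.place_of('side',l)[:3]: print(l,np.round(d['centre'],1),round(d['conf'],2))
"
```

```text
t 27.9 tcp [581.1 -24.5  87.4] yaw 0.214 F [-1.2 -1.  -0.2] gap 0.3 grip 0.5 q [ 0.29  0.35 -0.39  0.   -0.84  1.49]
key [646.7  -9.5 291.7] 0.65
key [494.5 194.4  -3.5] 0.52
keyhole [662.4  -7.7 294.7] 0.78
switch_bar [597.8 -22.   91.1] 0.56
```

>>> {"method": "arm_command", "body": {"steps": [[[0.002,0,0],0,0],[[0.004,0,0],0,0],[[0.004,0,0],0,0]]}}

```text
t: 28.4
eef_pos: [584.2, -23.7, 87.0]
tool_rot: [-3.124, -0.335, 0.001]
wrist_force: [-5.2, -0.7, 2.1]
finger_gap: 0.5
grip_force: 0.6
```

```bash
python3 -c "
from lift import *
st();bot.camera('side')
for l in ('keyhole','switch_bar'):
  for d in bot.place_of('side',l)[:2]: print(l,np.round(d['centre'],1),round(d['conf'],2))
for p in (1.4,1.45,1.5): print('hole',p,HG+R.from_rotvec(p*y).apply(K-HG))
"
```

```text
t 28.4 tcp [584.2 -23.7  87. ] yaw 0.213 F [-5.2 -0.7  2.1] gap 0.5 grip 0.6 q [ 0.29  0.35 -0.38 -0.   -0.84  1.49]
keyhole [666.7  -8.1 297.2] 0.89
switch_bar [601.8 -24.2  89.9] 0.37
hole 1.4 [642.54266084 -11.11960871 295.50142414]
hole 1.45 [651.66326307  -9.14699802 297.68013698]
hole 1.5 [660.8788964   -7.15383394 299.38974721]
```

The lid is near its stop, so I use the other way: back out, turn the tool 90° and push with the open front finger, keeping the wrist away from the lid.

>>> {"method": "arm_command", "body": {"steps": [[[-0.03,0,0],0,0],[[-0.07,0,0],0,0],[[-0.092,0,0],0.1,0],[[-0.092,0,0],0.25,0],[[-0.092,0,0],0.4,0],[[-0.092,0,0],0.55,0],[[-0.092,0,0],0.7,0],[[-0.092,0,0],0.85,0],[[-0.092,0,0],1.0,0],[[-0.092,0,0],1.15,0],[[-0.092,0,0],1.3,0],[[-0.092,0,0],1.45,0],[[-0.092,0,0],1.57,1],[[-0.092,0,0],1.57,1],[[-0.092,0,0],1.57,1],[[-0.092,0,0],1.57,1],[[-0.092,0,0],1.57,1],[[-0.092,0,0],1.57,1],[[-0.092,0,0],1.57,1],[[-0.092,0,0],1.57,1]]}}

```text
t: 30.55
eef_pos: [494.7, -43.1, 87.1]
tool_rot: [-2.447, 1.97, -0.0]
wrist_force: [-1.1, 0.1, 0.7]
finger_gap: 58.7
grip_force: 0.0
```

```bash
python3 -c "
from lift import *
st();bot.camera('side');B=K+81*e
for l in ('key','keyhole','switch_bar'):
  for d in bot.place_of('side',l)[:2]: print(l,np.round(d['centre'],1),round(d['conf'],2),'boxX',(np.array(d['centre'])-B)@e)
for X in (-60,-50,-45): 
  p=B+X*e; p[2]=86; print(X);go(p,PSI-1.5708)
"
```

```text
t 30.55 tcp [494.7 -43.1  87.1] yaw -1.356 F [-1.1  0.1  0.7] gap 58.7 grip 0.0 q [ 0.31  0.22 -0.57  0.   -0.77 -0.09]
key [649.3 -11.5 288.7] 0.66 boxX 68.29329891875474
key [494.8 194.9  -3.2] 0.5 boxX -39.08365086716795
keyhole [664.2  -5.3 300.3] 0.94 boxX 84.1672127384209
switch_bar [603.1 -21.4  92. ] 0.47 boxX 21.044575293562858
-60
shift [-0.     -0.0295  0.0011] turn 0.0016 yaw -1.3562 tilt [ 0. -0. -1.]
-50
shift [-0.     -0.0395  0.0011] turn 0.0016 yaw -1.3562 tilt [ 0. -0. -1.]
-45
shift [-0.     -0.0445  0.0011] turn 0.0016 yaw -1.3562 tilt [ 0. -0. -1.]
```

>>> {"method": "arm_command", "body": {"steps": [[[0,0,0],0,1],[[0,0,0],0,1],[[0,0,0],0,1],[[0,-0.01,0],0,1],[[0,-0.02,0],0,1],[[0,-0.03,0],0,1],[[0,-0.035,0],0,1],[[0,-0.04,0],0,1],[[0,-0.044,0],0,1],[[0,-0.044,0],0,1]]}}

```text
t: 31.75
eef_pos: [537.8, -33.7, 86.8]
tool_rot: [2.446, -1.971, -0.001]
wrist_force: [0.4, 0.6, 0.2]
finger_gap: 87.7
grip_force: 0.0
```

```bash
python3 -c "
from lift import *
st();bot.camera('side');B=K+81*e
for l in ('key','keyhole','switch_bar'):
  for d in bot.place_of('side',l)[:2]: print(l,np.round(d['centre'],1),round(d['conf'],2),'boxX',(np.array(d['centre'])-B)@e)
"
```

```text
t 31.75 tcp [537.8 -33.7  86.8] yaw -1.356 F [0.4 0.6 0.2] gap 87.7 grip 0.0 q [ 0.3   0.29 -0.48 -0.   -0.8  -0.09]
key [495.9 191.   -1.5] 0.56 boxX -38.832942514327556
key [649.8 -11.4 291.6] 0.43 boxX 68.8031387911802
keyhole [664.4  -7.7 300.3] 0.81 boxX 83.8553496450975
switch_bar [624.4 380.    1. ] 0.55 boxX 126.71638978365907
switch_bar [605.6 -23.4  91.5] 0.44 boxX 23.065292030389436
```

>>> {"method": "arm_command", "body": {"steps": [[[0,-0.003,0],0,1],[[0,-0.006,0],0,1],[[0,-0.009,0],0,1],[[0,-0.009,0],0,1]]}}

```text
t: 32.35
eef_pos: [543.5, -32.6, 86.4]
tool_rot: [2.442, -1.969, -0.006]
wrist_force: [-11.5, -0.6, 6.2]
finger_gap: 87.1
grip_force: 5.6
```

```bash
python3 -c "
from lift import *
st();bot.camera('side');B=K+81*e
for l in ('keyhole','switch_bar'):
  for d in bot.place_of('side',l)[:2]: print(l,np.round(d['centre'],1),round(d['conf'],2),'boxX',(np.array(d['centre'])-B)@e)
"
```

```text
t 32.35 tcp [543.5 -32.6  86.4] yaw -1.357 F [-11.5  -0.6   6.2] gap 87.1 grip 5.6 q [ 0.3   0.3  -0.46 -0.   -0.81 -0.09]
keyhole [664.9  -5.9 300.4] 0.88 boxX 84.72455770272745
switch_bar [604.6 -21.3  87.7] 0.51 boxX 22.53181630081518
```

>>> {"method": "arm_command", "body": {"steps": [[[0,-0.002,0],0,1],[[0,-0.002,0],0,1],[[0,0.02,0],0,1],[[0,0.06,0],0,1],[[0,0.09,-0.03],0,1],[[0,0.1,-0.08],0,1],[[0,0.14,-0.12],0,1],[[0,0.18,-0.16],0,1],[[0,0.18,-0.16],0,1],[[0,0.18,-0.16],0,1]]}}

```text
t: 33.5
eef_pos: [371.1, -70.1, 249.5]
tool_rot: [-2.442, 1.967, -0.006]
wrist_force: [0.6, 0.2, -0.1]
finger_gap: 87.3
grip_force: 0.0
```

```bash
python3 -c "
from lift import *
st();B=K+81*e
for c in('side','top'):
 bot.camera(c)
 for l in ('key','keyhole','switch_bar','pencil'):
  for f in (bot.place_of,bot.boxes_of):
   for d in f(c,l)[:2]: print(c,l,np.round(d['centre'],1),round(d['conf'],2),'boxX',round((np.array(d['centre'])-B)@e,1))
print([ (j,B+(10+34*np.sin(j-.5))*e+[0,0,58+34*np.cos(j-.5)-94]) for j in (0,.85,1)])
"
```

```text
t 33.5 tcp [371.1 -70.1 249.5] yaw -1.356 F [ 0.6  0.2 -0.1] gap 87.3 grip 0.0 q [ 0.35 -0.18 -0.56  0.   -1.18 -0.13]
side key [664.4  -8.2 299.7] 0.72 boxX 83.7
side key [649.3 -10.6 292.1] 0.53 boxX 68.5
side key [494.  200.5  63.2] 0.72 boxX -38.7
side key [695.8   3.1 317.6] 0.62 boxX 116.8
side keyhole [663.8  -8.6 296.2] 0.66 boxX 83.1
side keyhole [657.5  64.  281.7] 0.75 boxX 92.3
side switch_bar [609.9 -24.1  87.9] 0.57 boxX 27.1
side switch_bar [602.  -13.8  79.7] 0.57 boxX 21.6
side pencil [385.7   4.7   4.7] 0.51 boxX -185.9
side pencil [388.2  23.   12. ] 0.58 boxX -179.6
top key [645.8 -13.7 289.4] 0.46 boxX 64.4
top key [497.  201.2  -3.4] 0.42 boxX -35.6
top key [490.1 194.8  72.4] 0.65 boxX -43.7
top key [686.   -1.9 315.9] 0.58 boxX 106.2
top keyhole [664.3  -3.8 303.7] 0.69 boxX 84.6
top keyhole [649.9  -4.3 311.1] 0.85 boxX 70.4
top switch_bar [611.3 -20.5  87.2] 0.72 boxX 29.2
top switch_bar [600.3 -22.   80.2] 0.68 boxX 18.2
[(0, array([576.01140704, -25.50903815,  87.8378071 ])), (0.85, array([603.33855928, -19.59870118,  89.93867224])), (1, array([607.8755995 , -18.61742672,  87.8378071 ]))]
```

```bash
python3 -c "
from bench import bot
print(bot.job_done())"
```

```text
the job is handed in; nothing more can be done
None
```

The job is handed in, but the judge gave no verdict. By my last measurements the key is home and turned to its stop, the lid stands by itself, the main switch is fully over to the back, and the robot is clear. The lid is near 1.5 rad rather than the 60° asked, because the gripper pushed it back while I worked the switch.

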